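# Clip the cassette basket's snap hook to the eye of the drip stand

### The arm

A 7-joint arm with a two-finger parallel gripper is mounted at the origin on a cart in front of the work surface, level with it; the furniture and walls round the work are solid. World frame = base frame: x ahead of the robot, y to its left, z up, the work surface at z = 0. Lengths are in mm, angles in rad, forces in N, time in s.
With the tool pointing down it reaches from about 400 to 850 mm from the base axis. Payload 4.4 kg.
Tool frame: the origin (TCP) lies at the very end of the fingers, on their centre line; the grasp point (between the pads) lies 19 mm behind it; z points along the fingers, y is the direction in which the jaws open and shut (so a half turn about z gives the same grasp; the last joint's range is limited). The gripper opens to 94 mm and grips with 3 to 60 N. Pads are 16 mm wide; open, the fingers measure 119 mm over their backs; the gripper's body (75 mm by 177 mm) begins 78 mm behind the grasp point.
Start: joints at [1.096, 0.628, 0.038, 1.517, -0.027, 0.996, -0.02], TCP at [258.41, -596.442, 205.478] pointing down, gripper open.
Joint ranges: [-3.06, 3.06], [-0.37, 2.12], [-1.25, 1.32], [0.18, 2.47], [-1.1, 4.24], [0.23, 1.98], [-2.94, 2.94]. Speed limits (rad/s): [2.57, 2.57, 3.14, 3.14, 3.14, 3.14, 3.14].

### API

Orientations are given as a unit quaternion [x, y, z, w].
In Python, from station import env, optics gives the robot as it stands.
- The arm moves only by the tool apply_moves, never from a script. Its argument "series" is a list of rows, each an object with "translation": the shift along the world's x, y, z in mm, a list of three; "angular": the turn, a rotation vector about the world's x, y, z in degrees, a list of three; "jaw": the finger opening in mm, from 0 to 94. In form: [{"translation": [tx, ty, tz], "angular": [rx, ry, rz], "jaw": jaw}, ...]. A call has exactly 8 rows; each row is the pose to reach, as a shift and turn from the pose commanded when the call began; what a row does not reach only later rows make up. A row lasts 1/8 s, in which the tool goes at most 62.5 mm and 10.7 degrees, less where a joint would pass 70% of its speed; a pose out of reach is approached as far as the arm can. A call with a gripper value outside its range is refused whole. The fingers move at their own pace and stop on an object; "squeeze" is the grip in N (left out, the last holds). Time passes only in rows, so rows that repeat a pose let the fingers close, or fill a call up. It gives the time, the measured TCP pose, the force and the opening at its end, in the units of the state.
- env.get_state(): the state, without advancing time (a new reading comes with each control period).
- optics.capture(name): name is "scene" or "top"; returns the picture (480x640x3 uint8, red, green, blue); there is no depth.
- optics.calibration(name): a dict with "camera_matrix" (3x3 intrinsics, pixels), "R" (3x3) and "t" (3): a world point X has camera coordinates R X + t. Camera axes: x right, y down, z forward; pixel columns grow to the right and rows downward; lengths in mm; the calibration is good to about 2 mm. A picture is of the moment at which its call begins. calibration takes no time and is no camera call.
- env.finish_job(): hands the job in, once; it reports no verdict.
The state is a dict: "clock": time; "qpos": joint angles; "qvel": joint speeds; "tau": joint torques, N m; "tool_pos": TCP position; "tool_rot": TCP orientation; "wrist_force": force on the tool from outside, world axes, zero at the start; "ft_torque": the same for the moment, N m; "width": finger opening in mm.
Only numpy, scipy, OpenCV 4.12 (cv2) and the standard library are available. Lean on these libraries where they do the work, as an engineer would, in place of code of your own. Each camera call takes 0.05 s, during which the arm holds its last target.

### The job

The rinsed wire basket of tissue cassettes stands in its shallow steel dish on the bench. Take it by its slanted black handle and hang it up to drain: press the sprung gate of its snap hook against the eye of the drip stand, under the wire shelf, until the bar has passed into the hook and the gate has sprung shut behind it. Leave it hanging free, still and upright above the drip pan, and do not disturb the loose things that lie about.

Things in the scene. Friction and masses are not known exactly. Their poses are not given: they have to be found in the camera images.
- basket: Loose wire basket of cassettes, 0.24 to 0.37 kg, 90 x 70 x 55 mm, snap hook on top, 228 mm high in all. Origin: middle of its underside, z up; +x is the hook's gate side, the handle is on the -x side, the hook is flat in the xz plane, 9 mm thick in y. The basket stands upright at the start, turned by -0.95 to -0.25 rad.
- handle_centre (a point): Middle of the black handle (basket's frame: x -65, z +105 mm). Handle 16 mm thick across y, 22 mm wide, 72 mm long, leaning back 30 deg: from its lower end it rises towards -x. Grip it across y with the tool leaning 25 to 40 deg the same way (fingers pointing down and towards basket +x); upright, the gripper's body meets the hook and, later, the shelf. Grip firmly.
- bow_seat (a point): Inside the top of the hook, at basket x -1, z +214.5 mm: the centre of the eye's 8 mm bar when the basket hangs on it. The outer top of the hook is 13 mm above this point; the hook's bar is 9 mm thick. The back of the hook runs up at x -20 mm, the nose ends at x +18, z +197 mm. Axes as the basket's.
- gate (a joint): Sprung gate of the snap hook, in rad: 0 shut, 0.8 fully pushed in; springs shut alone. Hinge at basket x +18, z +150 mm; the gate, 7 mm thick, rises from it to z +195 mm and swings inwards (-x). A bar pressed on it 25 to 41 mm above the hinge (best 37) needs 2 to 6 N and 30 to 35 mm of travel, then must rise 10 mm inside the hook to clear the gate's end; it hangs another 15 mm higher.
- drip_stand: Fixed steel stand. Origin: under the eye, on the bench; +x points from the eye to the post (100 mm behind it). Pan 207 x 130 mm, 16 mm high. The eye, an upright ring open 48 mm wide and 55 mm high, faces -x; its lower bar (8 mm thick, along y) crosses x = y = 0. Its clamped height is not reported: bar centre 270 to 310 mm up; feel for it from below. Wire shelf at 408 mm from x -68 to +118 mm.
- rinse_dish: Fixed shallow steel dish in which the basket stands, 135 x 112 mm, 20 mm high, floor 3 mm thick; origin under its middle.
- timer: Loose bystander: flat grey bench timer, 60 x 66 x 18 mm, near the front edge; origin under its middle.
- slip_box: Loose bystander: small flat box of coverslips, 46 x 62 x 16 mm, on the right; origin under its middle.
- wax_block: Loose bystander: small pale wax block, 34 x 42 x 22 mm, behind the dish; origin under its middle.

How it is judged:
By the outcome, as a careful person would: the job done as asked, in the order asked, and still so for the second after the job is handed in, with the robot touching nothing.
It also fails if it takes over 48 s, if anything falls off the work surface, if the arm or the gripper's body presses on something with over 40 N, if the wrist force passes 120 N, or if a joint passes its speed limit or range.

## Working session

There is one attempt and no reset: what is moved stays moved. The work goes in short steps, Python scripts to look and compute and a tool call to move; the robot and the scene stay as the last step left them, time stands still between calls to the robot, and variables do not carry over. Pictures are saved under pics/ and viewed, and the job is handed in when it is done.

Besides the shell and the picture viewer there is one more tool, called after "Emit:" as name(argument=value, ...), one argument or row to a line, values as JSON. apply_moves: Moves the arm, as the interface text tells. Its arguments: {"type":"object","properties":{"series":{"type":"array","items":{"type":"object","properties":{"translation":{"type":"array","items":{"type":"number"}},"angular":{"type":"array","items":{"type":"number"}},"jaw":{"type":"number"}}}},"squeeze":{"type":"number"}},"required":["series"]}

```bash
ls; mkdir -p pics; python3 - <<'E'
from station import env, optics
import cv2
for n in ("scene","top"):
    im=optics.capture(n); cv2.imwrite(f"pics/{n}0.png",im[:,:,::-1]); c=optics.calibration(n); print(n,c)
print(env.get_state())
E
```

```text
pics
scene {'camera_matrix': array([[544.55348648,   0.        , 330.34509873],
       [  0.        , 544.55348648, 237.67481117],
       [  0.        ,   0.        ,   1.        ]]), 'R': array([[-0.85149765, -0.52388126, -0.02236459],
       [-0.20388369,  0.37007751, -0.90635207],
       [ 0.4830975 , -0.76719688, -0.42193098]]), 't': array([268.71075399, 374.85005191, 459.26723212])}
top {'camera_matrix': array([[478.39593242,   0.        , 319.31157693],
       [  0.        , 478.39593242, 238.89705234],
       [  0.        ,   0.        ,   1.        ]]), 'R': array([[-0.00926034, -0.99971215,  0.02213304],
       [-0.99278199,  0.00654486, -0.11975425],
       [ 0.11957492, -0.02308225, -0.99255682]]), 't': array([-359.77446304,  549.75471667, 1013.85664783])}
{'clock': 0.1, 'qpos': array([ 1.09616999,  0.62922731,  0.03847475,  1.51821433, -0.02700951,
        0.99631629, -0.01996925]), 'qvel': array([-0.0012315 , -0.00295803,  0.00205495, -0.0011101 , -0.00053907,
        0.00105615,  0.000209  ]), 'tau': array([ 1.95446293e-03, -5.50795341e+01,  1.14669040e+00, -1.87117445e+01,
       -5.22980187e-02,  1.91683177e-02,  6.53271877e-05]), 'tool_pos': array([ 258.18269021, -595.89742799,  204.68086072]), 'tool_rot': array([ 9.79179687e-01,  2.02993752e-01, -1.78656601e-04, -8.03656897e-04]), 'wrist_force': array([-0.44087258,  0.25640656, -1.11991493]), 'ft_torque': array([-0.05721802,  0.04008392,  0.01705168]), 'width': 93.8931344482055}
```

View pics/scene0.png

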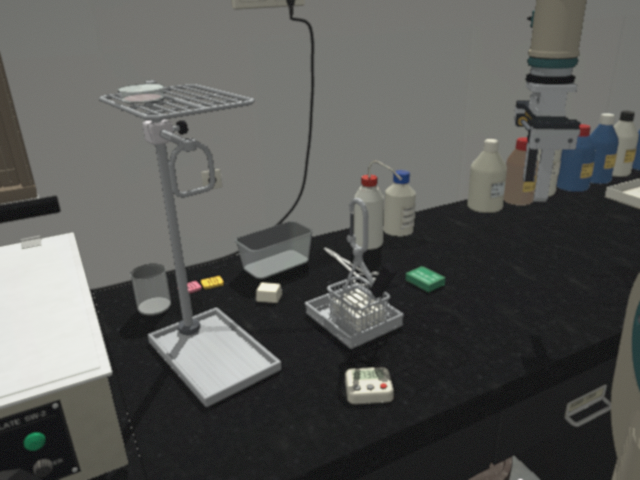

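View pics/top0.png

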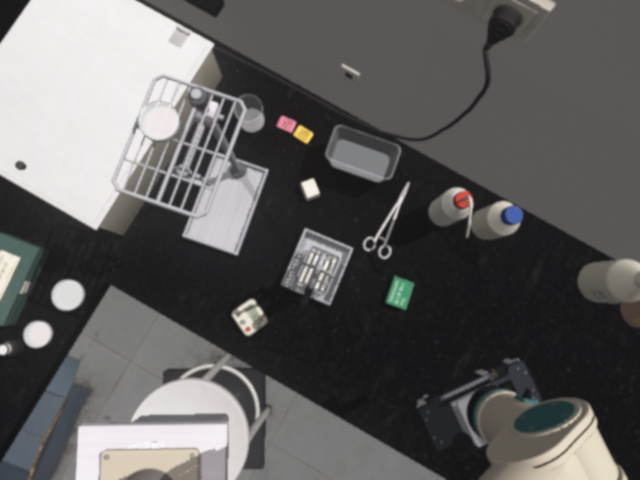

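The scene view shows the basket in its dish at about (358,300) with the hook up to (358,203), and the stand's eye at about (193,168). The top view shows the dish at about (317,267) and the pan at about (228,205). I'll enlarge both.

```bash
python3 - <<'E'
import cv2
a=cv2.imread("pics/scene0.png");b=cv2.imread("pics/top0.png")
def crop(im,x,y,w,h,s,n): 
    c=im[y:y+h,x:x+w]; c=cv2.resize(c,None,fx=s,fy=s,interpolation=cv2.INTER_CUBIC)
    c=cv2.convertScaleAbs(c,alpha=1.5,beta=20)
    for k in range(0,w,10):
        cv2.putText(c,str(x+k),(k*s,10),0,.33,(0,255,255),1) if k%20==0 else None
        cv2.line(c,(k*s,12),(k*s,17),(0,255,255),1)
    for k in range(0,h,10):
        cv2.putText(c,str(y+k),(0,k*s+4),0,.33,(0,255,255),1); 
    cv2.imwrite(n,c)
crop(a,290,190,130,160,3.7 and 4,"pics/s_basket.png") if 0 else crop(a,295,193,120,150,4,"pics/s_basket.png")
crop(b,265,220,110,100,6,"pics/t_basket.png")
crop(a,95,75,160,125,5,"pics/s_eye.png")
crop(b,105,70,170,190,3,"pics/t_stand.png")
crop(a,140,300,150,110,5,"pics/s_pan.png")
E
```

```text
(no output)
```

View pics/s_basket.png

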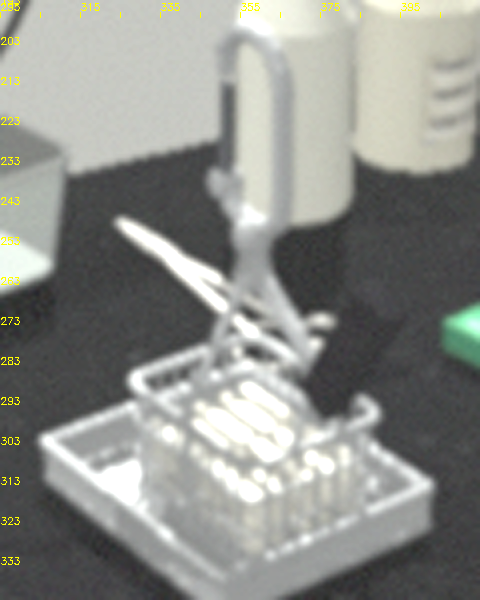

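View pics/t_basket.png

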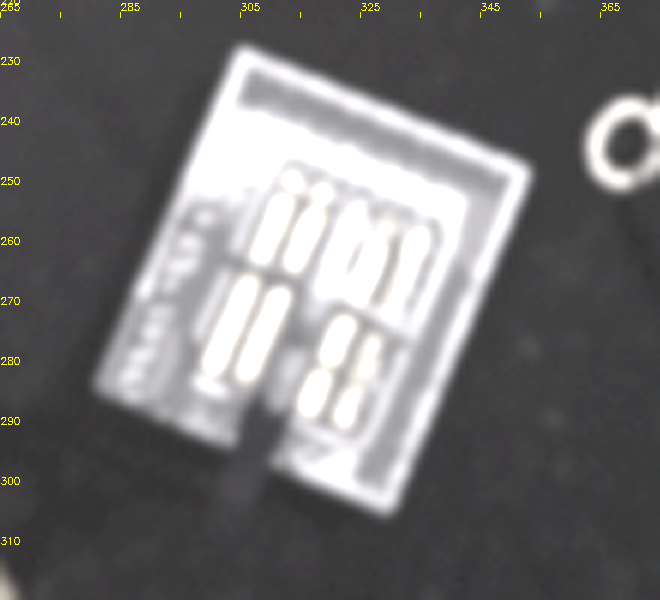

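View pics/s_eye.png

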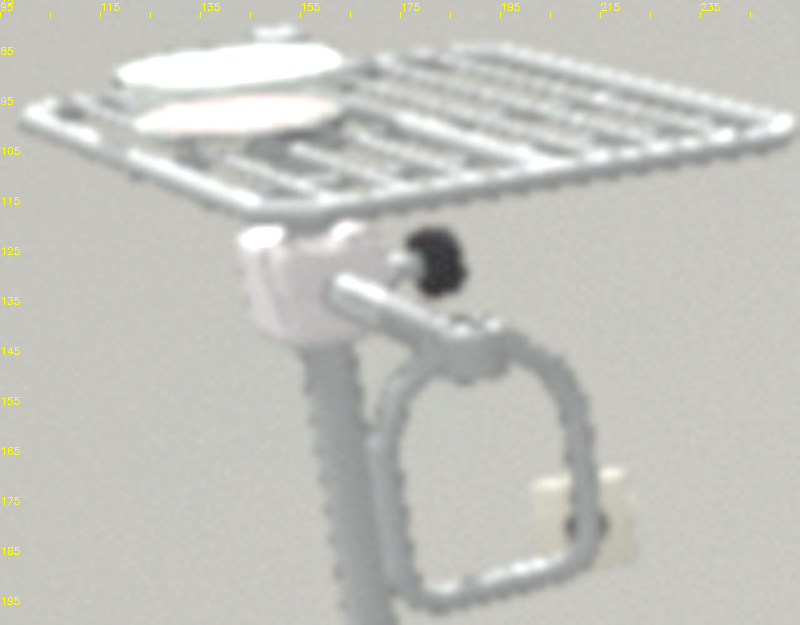

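View pics/t_stand.png

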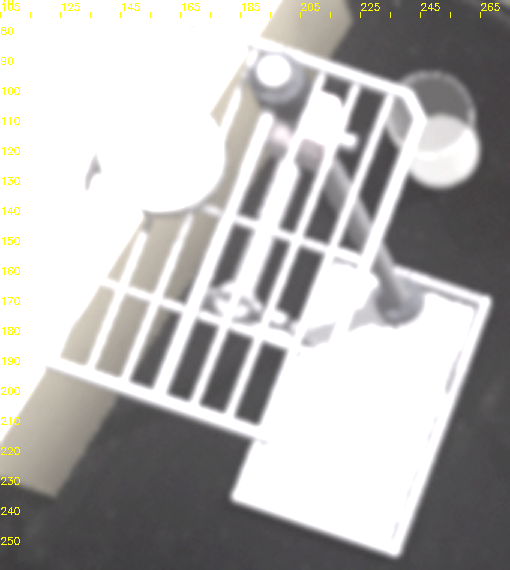

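View pics/s_pan.png

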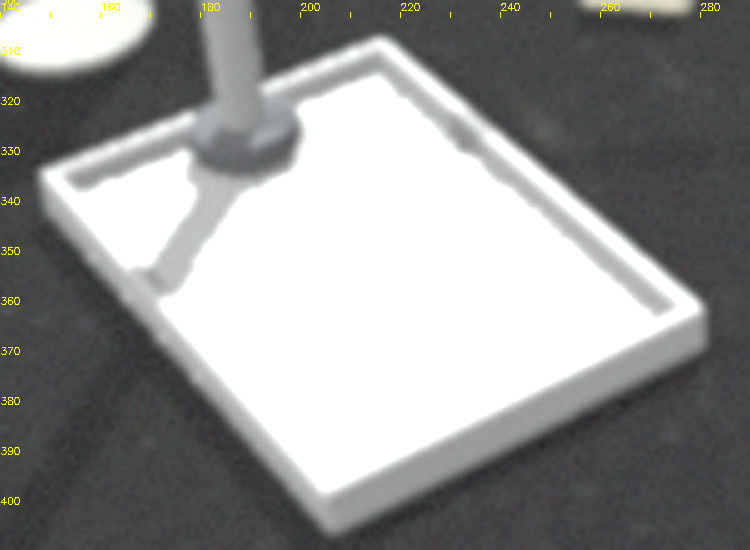

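```bash
cat > h.py <<'E'
import numpy as np, cv2
from scipy.optimize import least_squares
from station import env, optics
C={n:optics.calibration(n) for n in("scene","top")}
def proj(n,X):
    c=C[n]; X=np.atleast_2d(X).astype(float); p=(X@c["R"].T+c["t"])@c["camera_matrix"].T
    return p[:,:2]/p[:,2:]
def w(pose,P):
    x,y,a=pose; P=np.atleast_2d(P).astype(float); c,s=np.cos(a),np.sin(a)
    return P@np.array([[c,s,0],[-s,c,0],[0,0,1]])+[x,y,0]
def backz(n,uv,z):
    c=C[n]; o=-c["R"].T@c["t"]; d=c["R"].T@np.linalg.solve(c["camera_matrix"],[uv[0],uv[1],1]); return o+d*(z-o[2])/d[2]
E
python3 - <<'E'
from h import *
for n in C: print(n,-C[n]["R"].T@C[n]["t"])
print("pan scene z16",[backz("scene",p,16).round(1) for p in [(216,307),(279.5,360),(205,399),(148,334)]])
print("pan top z16",[backz("top",p,16).round(1) for p in [(265.5,169),(237,254),(182.5,235.5)]])
print("shelf scene",[backz("scene",p,408).round(1) for p in [(99,97),(146,118),(254,100),(193,84)]])
print("shelf top",[backz("top",p,408).round(1) for p in [(160,78),(243,98),(196,215),(116,190)]])
print("dish top z20",[backz("top",p,20).round(1) for p in [(305,228),(353,248),(330,305),(281,284)]])
print("dish scene z20",[backz("scene",p,20).round(1) for p in [(305.5,302),(403.5,314.5)]])
print("handle top", backz("top",(304.5,297),105), backz("scene",(383,282),105))
E
```

```text
scene [ 83.3615379  354.39734301 539.53479822]
top [ 421.22311788 -339.86687073 1080.10870298]
pan scene z16 [array([ 708.5, -245.3,   16. ]), array([ 517.3, -179. ,   16. ]), array([556. , -55.8,  16. ]), array([ 750.3, -125. ,   16. ])]
pan top z16 [array([ 710.4, -243.6,   16. ]), array([ 516.8, -181.2,   16. ]), array([559.1, -59.7,  16. ])]
shelf scene [array([ 745.5, -117.9,  408. ]), array([582.3, -55.9, 408. ]), array([ 537. , -191.7,  408. ]), array([ 702.4, -251.6,  408. ])]
shelf top [array([ 741. , -124.4,  408. ]), array([ 710.4, -245.8,  408. ]), array([ 537.4, -181.2,  408. ]), array([574. , -67.5, 408. ])]
dish top z20 [array([ 573.7, -332.7,   20. ]), array([ 528. , -439.5,   20. ]), array([ 402.5, -386.7,   20. ]), array([ 449.4, -279.2,   20. ])]
dish scene z20 [array([ 573.3, -334. ,   20. ]), array([ 402.8, -383.7,   20. ])]
handle top [ 420.53091838 -331.48317679  105.        ] [ 418.65941321 -333.12594089  105.        ]
```

```bash
python3 - <<'E'
from h import *
hp=0.5*(np.array([420.5,-331.5])+[418.7,-333.1])
obs=[("scene",(-65,0,108),(383,282)),("top",(-65,0,108),(304.5,297)),("scene",(-1,0,230.5),(356,200)),("scene",(18,0,153),(351,237)),("scene",(18,0,200),(350.7,211.5)),("scene",(-20,0,175),(365.5,232)),("scene",(45,35,58),(328,286)),("scene",(-45,-35,58),(389,295))]
f=lambda p:np.concatenate([proj(n,w(p,X))[0]-np.array(u) for n,X,u in obs])
r=least_squares(f,[480,-355,-.4],x_scale=[100,100,1],loss="soft_l1"); print(r.x, f(r.x).reshape(-1,2).round(1))
np.save("b.npy",r.x)
B=r.x
st=np.array([617.7,-146.1,-.342])
zs=np.arange(260,321,10)
for z in zs: print(z,proj("scene",w(st,(0,0,z))).round(1))
for nm in C:
    im=cv2.imread(f"pics/{nm}0.png"); s=5 if nm=="scene" else 4
    im=cv2.resize(im,None,fx=s,fy=s,interpolation=cv2.INTER_CUBIC)
    def L(pose,P,col):
        q=((proj(nm,w(pose,P))+.5)*s-.5).round().astype(int); cv2.polylines(im,[q.reshape(-1,1,2)],False,col,1)
    z0=3
    for z in(0,55): L(B,[(45,35,z+z0),(45,-35,z+z0),(-45,-35,z+z0),(-45,35,z+z0),(45,35,z+z0)],(0,0,255))
    L(B,[(-47,0,74+z0),(-83,0,136+z0)],(0,255,0))
    L(B,[(-20,0,150+z0),(-20,0,210+z0),(-12,0,222+z0),(-1,0,227.5+z0),(10,0,222+z0),(18,0,210+z0),(18,0,197+z0)],(0,255,0))
    L(B,[(18,0,150+z0),(18,0,195+z0)],(255,0,255))
    for z in (16,): L(st,[(100,0,16),(100,0,380)],(0,255,0))
    for hb in(270,290,310):
        L(st,[(0,-28,hb),(0,28,hb)],(0,255,255))
    L(st,[(-68,-60,408),(118,-60,408),(118,60,408),(-68,60,408),(-68,-60,408)],(0,0,255))
    if nm=="scene":
        cv2.imwrite("pics/o1.png",im[190*5:345*5,290*5:415*5][:,:]);cv2.imwrite("pics/o2.png",im[80*5:200*5,95*5:255*5])
        cv2.imwrite("pics/o1.png",cv2.resize(im[190*5:310*5,290*5:415*5],None,fx=1,fy=1))
    else:
        cv2.imwrite("pics/o3.png",im[70*4:220*4,105*4:305*4]); cv2.imwrite("pics/o4.png",im[220*4:320*4,250*4:380*4])
E
```

```text
[ 4.79416794e+02 -3.58631415e+02 -4.22174667e-01] [[-1.1 -1.6]
 [ 0.2  0.2]
 [ 1.8 -2.6]
 [ 0.1  0.5]
 [ 0.2  0. ]
 [-0.6  1. ]
 [-1.7  0.3]
 [ 1.   0.4]]
260 [[196.7 208.4]]
270 [[195.8 201.7]]
280 [[194.9 195. ]]
290 [[193.9 188.1]]
300 [[193.  181.2]]
310 [[192.1 174.2]]
320 [[191.1 167.1]]
```

View pics/o1.png

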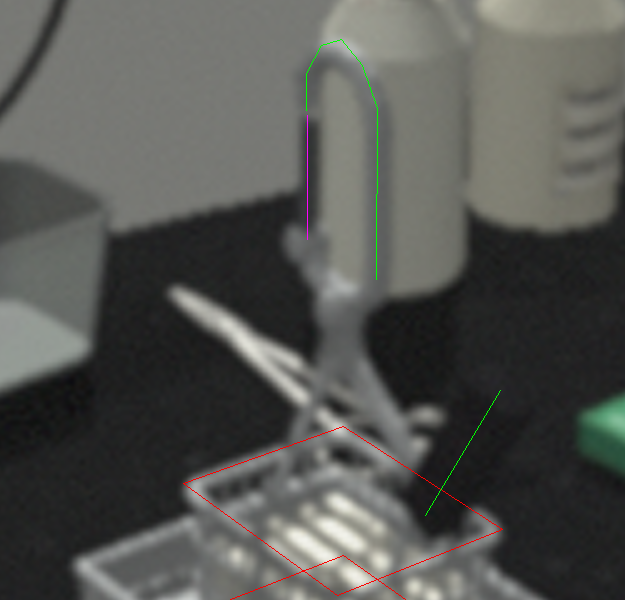

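View pics/o2.png

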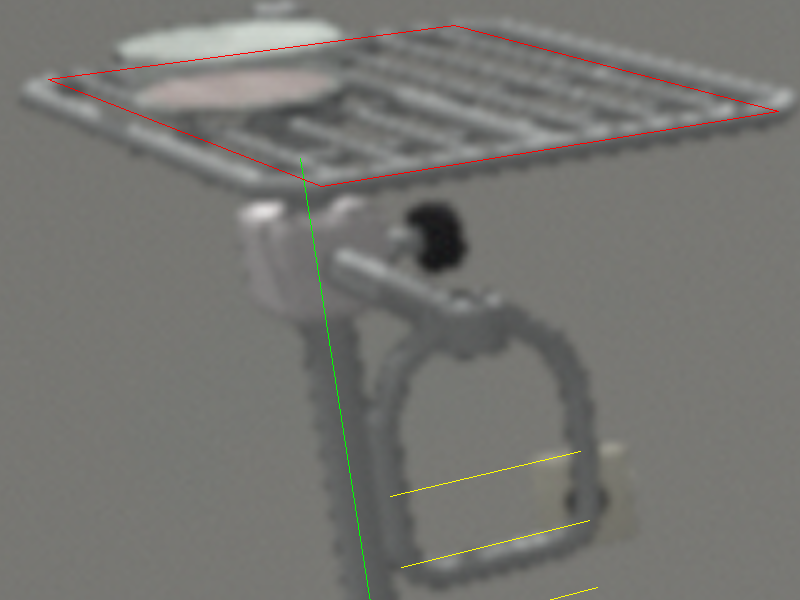

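View pics/o3.png

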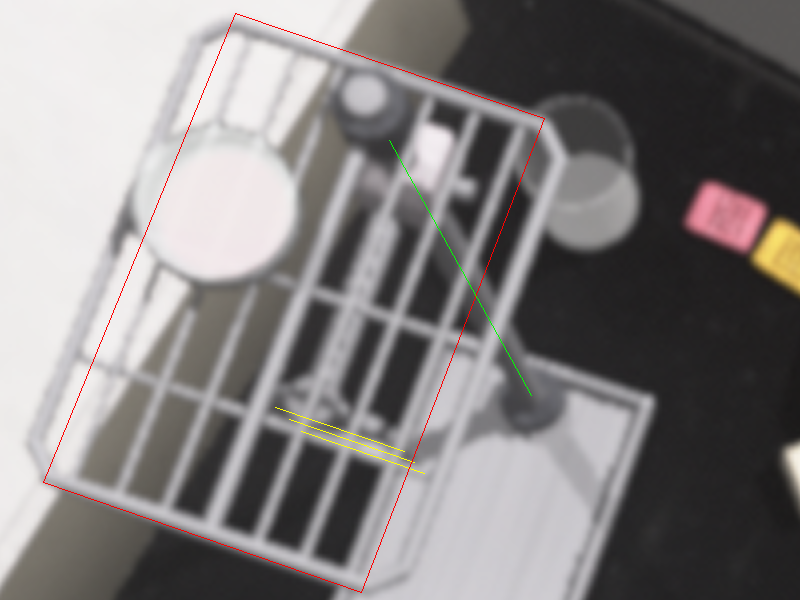

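View pics/o4.png

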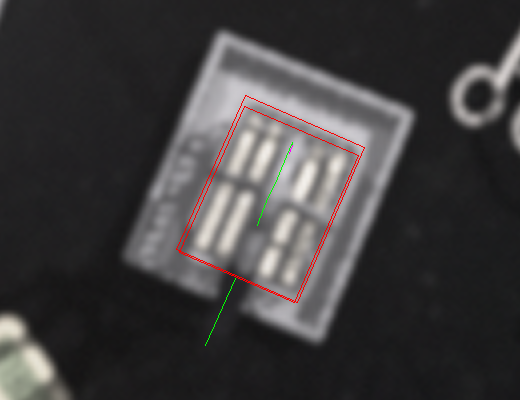

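```bash
cat >> h.py <<'E'
from scipy.spatial.transform import Rotation as Rn
def toolR(yaw,tilt):
    # z down & forward along yaw; y across
    u=np.array([np.cos(yaw),np.sin(yaw),0]); z=np.sin(tilt)*u-np.cos(tilt)*np.array([0,0,1]); x=np.cos(tilt)*u+np.sin(tilt)*np.array([0,0,1]); y=np.cross(z,x)
    return Rn.from_matrix(np.c_[x,y,z])
B=np.array([479.4,-358.6,-.42]); ST=np.array([617.7,-146.1,-.342])
E
python3 - <<'E'
from h import *
s=env.get_state(); R0=Rn.from_quat(s["tool_rot"]); t=np.radians(30)
print(R0.as_matrix().round(2))
R=toolR(B[2],t); print((R*R0.inv()).as_rotvec(degrees=True))
H=w(B,(-65,0,107))[0]; z=R.as_matrix()[:,2]
for back in(120,60,0): 
    T=H+z*(19-back); print(back,T, T-s["tool_pos"])
E
```

```text
[[ 0.92  0.4  -0.  ]
 [ 0.4  -0.92  0.  ]
 [-0.   -0.   -1.  ]]
[ -0.26718761 -30.86081106 -46.39790218]
120 [ 373.93822739 -311.50366767  194.46856578] [115.75553718 284.39376032 -10.21229494]
60 [ 401.3308956  -323.73648126  142.50704156] [143.14820539 272.16094673 -62.17381917]
0 [ 428.72356381 -335.96929486   90.54551733] [ 170.5408736   259.92813314 -114.1353434 ]
```

Emit:
apply_moves(
  series=[
    {"translation": [15,36,5],"angular": [0,-3.9,-5.8],"jaw": 70},
    {"translation": [30,72,10],"angular": [-0.1,-7.7,-11.6],"jaw": 70},
    {"translation": [45,108,12],"angular": [-0.1,-11.6,-17.4],"jaw": 70},
    {"translation": [60,144,12],"angular": [-0.1,-15.4,-23.2],"jaw": 60},
    {"translation": [75,180,10],"angular": [-0.2,-19.3,-29],"jaw": 60},
    {"translation": [90,216,5],"angular": [-0.2,-23.2,-34.8],"jaw": 60},
    {"translation": [104,252,0],"angular": [-0.2,-27,-40.6],"jaw": 60},
    {"translation": [115.5,285,-11],"angular": [-0.3,-30.9,-46.4],"jaw": 60},
  ],
)

```text
clock: 1.1
tool_pos: [372.5, -323.9, 221.8]
tool_rot: [0.951, -0.196, 0.233, 0.043]
wrist_force: [0.6, 0.4, -0.7]
width: 59.8
```

```bash
python3 - <<'E'
from h import *
for n in("scene","top"): cv2.imwrite(f"pics/{n}1.png",optics.capture(n)[:,:,::-1])
s=env.get_state(); print(s["clock"],s["qpos"].round(2),s["tool_pos"].round(1)); R=toolR(B[2],np.radians(30)); print((R*Rn.from_quat(s["tool_rot"]).inv()).as_rotvec(degrees=True))
E
```

```text
1.2 [ 0.72  0.23  0.08  2.35 -1.08  0.24 -0.15] [ 376.3 -316.   222.5]
[-1.58302733 -2.16186058 -1.91870206]
```

View pics/scene1.png

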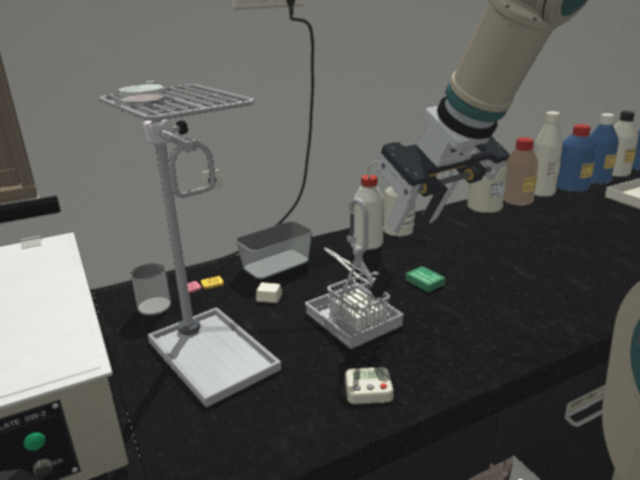

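View pics/top1.png

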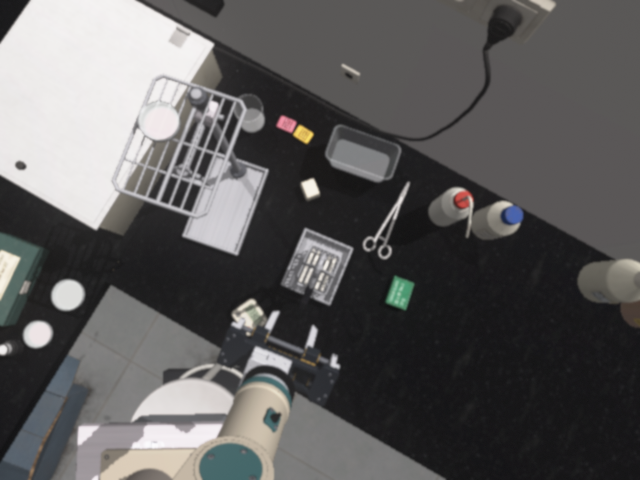

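The gripper is poised in front of the basket, but q5 and q6 are close to their limits. I'll fit a kinematic model so I can choose a reachable tilt.

```bash
python3 - <<'E'
from h import *
import itertools
s=env.get_state()
data=[(np.array([1.09616999,0.62922731,0.03847475,1.51821433,-0.02700951,0.99631629,-0.01996925]),np.array([258.18269021,-595.89742799,204.68086072]),Rn.from_quat([9.79179687e-01,2.02993752e-01,-1.78656601e-04,-8.03656897e-04])),
(s["qpos"],s["tool_pos"],Rn.from_quat(s["tool_rot"]))]
def fk(q,P,sg):
    y0,h,L1,L2,L3,a,e,y7,a6,b=P
    R=Rn.from_euler("z",y0+sg[0]*q[0]); p=np.array([0,0,h])
    p=p.copy(); p+=R.apply([b,0,0]); R=R*Rn.from_euler("y",q[1]); p+=R.apply([a,0,L1])
    R=R*Rn.from_euler("z",sg[1]*q[2])*Rn.from_euler("y",q[3]); p+=R.apply([e,0,L2])
    R=R*Rn.from_euler("z",sg[2]*q[4])*Rn.from_euler("y",q[5]); p+=R.apply([a6,0,L3])
    return p,R*Rn.from_euler("z",sg[3]*q[6]+y7)
def rot_err(P,sg): 
    return np.concatenate([(fk(q,P,sg)[1]*R.inv()).as_rotvec()  for q,p,R in data])
for sg in itertools.product((1,-1),repeat=4):
    best=None
    for y in(0,1.57,3.14,-1.57):
      for y7 in (0,1.57,3.14,-1.57):
        r=least_squares(lambda v:rot_err([v[0],0,0,0,0,0,0,v[1],0,0],sg),[y,y7])
        if best is None or r.cost<best.cost: best=r
    print(sg,best.cost,best.x)
E
```

```text
Traceback (most recent call last):
numpy._core._exceptions._UFuncOutputCastingError: Cannot cast ufunc 'add' output from dtype('float64') to dtype('int64') with casting rule 'same_kind'
```

```bash
cat > kin.py <<'E'
from h import *
def fk(q,P,sg):
    y0,h,L1,L2,L3,a,e,y7,a6,b=P
    R=Rn.from_euler("z",y0+sg[0]*q[0]); p=np.array([0,0,float(h)])
    p+=R.apply([b,0,0]); R=R*Rn.from_euler("y",q[1]); p+=R.apply([a,0,L1])
    R=R*Rn.from_euler("z",sg[1]*q[2])*Rn.from_euler("y",q[3]); p+=R.apply([e,0,L2])
    R=R*Rn.from_euler("z",sg[2]*q[4])*Rn.from_euler("y",q[5]); p+=R.apply([a6,0,L3])
    return p,R*Rn.from_euler("z",sg[3]*q[6]+y7)
E
python3 - <<'E'
from kin import *
import itertools,pickle
s=env.get_state()
data=[(np.array([1.09616999,0.62922731,0.03847475,1.51821433,-0.02700951,0.99631629,-0.01996925]),np.array([258.18269021,-595.89742799,204.68086072]),Rn.from_quat([9.79179687e-01,2.02993752e-01,-1.78656601e-04,-8.03656897e-04])),
(s["qpos"],s["tool_pos"],Rn.from_quat(s["tool_rot"]))]
pickle.dump([(q,p,R.as_quat()) for q,p,R in data],open("data.pkl","wb"))
def rot_err(P,sg): 
    return np.concatenate([(fk(q,P,sg)[1]*R.inv()).as_rotvec()  for q,p,R in data])
for sg in itertools.product((1,-1),repeat=4):
    best=None
    for y in(0,1.57,3.14,-1.57):
      for y7 in (0,1.57,3.14,-1.57):
        r=least_squares(lambda v:rot_err([v[0],0,0,0,0,0,0,v[1],0,0],sg),[y,y7])
        if best is None or r.cost<best.cost: best=r
    if best.cost<.01: print(sg,best.cost,best.x)
E
```

```text
(-1, 1, -1, -1) 0.003143938539553497 [-0.20181805  1.47489228]
(-1, -1, -1, -1) 6.5442959824854624e-18 [ 7.34734220e-10 -4.71238898e+00]
```

```bash
python3 - <<'E'
from kin import *
import pickle
D=pickle.load(open("data.pkl","rb")); SG=(-1,-1,-1,-1)
for nm,mk in {"L":lambda v:[0,*v,0,0,np.pi/2,0,0],"e-e":lambda v:[0,*v[:4],v[4],-v[4],np.pi/2,0,0],"a6":lambda v:[0,*v[:4],0,0,np.pi/2,v[4],0]}.items():
    n=4 if nm=="L" else 5
    r=least_squares(lambda v:np.concatenate([fk(q,mk(v),SG)[0]-p for q,p,_ in D]),[200,350,350,300,0][:n],x_scale=100.)
    print(nm,r.x.round(2),r.fun.round(2))
E
```

```text
L [341.97 536.3  402.6  344.95] [26.2   8.63  6.6   9.58 20.47 -6.6 ]
e-e [183.91 506.49 325.46 223.15  58.12] [27.43 12.96  2.78  1.91  3.1  -2.78]
a6 [367.91 514.46 374.48 373.56 -32.34] [23.95 12.15  1.54 -0.07 -1.21 -1.54]
```

```bash
cat >> kin.py <<'E'
SG=(-1,-1,-1,-1)
LO=np.array([-3.06,-.37,-1.25,.18,-1.1,.23,-2.94]);HI=np.array([3.06,2.12,1.32,2.47,4.24,1.98,2.94])
def ik(P,T,R,q0,n=30,seed=0,f=fk):
    rng=np.random.default_rng(seed); sols=[]
    for i in range(n):
        g=q0 if i==0 else rng.uniform(LO,HI) if i%2 else np.clip(q0+rng.normal(0,.5,7),LO,HI)
        fun=lambda q:(lambda pr:np.concatenate([(pr[0]-T)/100,(pr[1]*R.inv()).as_rotvec(),1e-3*(q-(LO+HI)/2)]))(f(q,P,SG) )
        r=least_squares(fun,np.clip(g,LO+.01,HI-.01),bounds=(LO+.02,HI-.02)); 
        e=np.linalg.norm(r.fun[:6]); sols.append((e,r.x))
    sols.sort(key=lambda s:s[0]); return sols
E
python3 - <<'E'
from kin import *
P=[0,367.9,514.5,374.5,373.6,0,0,np.pi/2,-32.3,0]
q0=env.get_state()["qpos"]
for pose,H,nm in((B,w(B,(-65,0,107))[0],"grasp"),(ST,w(ST,(-65,0,180))[0],"hang"),(ST,w(ST,(-95,0,210))[0],"press")):
  for tl in (25,30,35,40):
    for flip in (0,np.pi):
      R=toolR(pose[2],np.radians(tl)); T=H+19*R.as_matrix()[:,2]; R=R*Rn.from_euler("z",flip)
      S=ik(P,T,R,q0,14)
      print(nm,tl,flip>0,[(round(e,3),q.round(2).tolist()) for e,q in S[:2]])
E
```

```text
Traceback (most recent call last):
  File "kin.py", line 16, in ik
    r=least_squares(fun,np.clip(g,LO+.01,HI-.01),bounds=(LO+.02,HI-.02));
ValueError: Initial guess is outside of provided bounds
```

```bash
sed -i 's/LO+.01,HI-.01/LO+.03,HI-.03/' kin.py; cat > t.py <<'E'
from kin import *
P=[0,367.9,514.5,374.5,373.6,0,0,np.pi/2,-32.3,0]
q0=env.get_state()["qpos"]
for pose,H,nm in((B,w(B,(-65,0,107))[0],"grasp"),(ST,w(ST,(-65,0,180))[0],"hang"),(ST,w(ST,(-95,0,210))[0],"press")):
  for tl in (25,30,35,40):
    for flip in (0,np.pi):
      R=toolR(pose[2],np.radians(tl)); T=H+19*R.as_matrix()[:,2]; R=R*Rn.from_euler("z",flip)
      S=ik(P,T,R,q0,14)
      print(nm,tl,flip>0,[(round(e,3),q.round(2).tolist()) for e,q in S[:2]])
E
python3 t.py
```

```text
grasp 25 False [(np.float64(0.0), [1.53, 0.91, -1.05, 2.26, 1.85, 0.59, -2.88]), (np.float64(0.0), [1.53, 0.91, -1.05, 2.26, 1.85, 0.59, -2.88])]
grasp 25 True [(np.float64(0.0), [1.29, 0.71, -0.64, 2.24, 2.05, 0.25, -0.01]), (np.float64(0.0), [1.29, 0.71, -0.64, 2.24, 2.05, 0.25, -0.01])]
grasp 30 False [(np.float64(0.0), [1.2, 0.68, -0.52, 2.27, 2.72, 0.25, 2.45]), (np.float64(0.0), [1.2, 0.68, -0.52, 2.27, 2.72, 0.25, 2.45])]
grasp 30 True [(np.float64(0.0), [1.38, 0.77, -0.75, 2.29, 2.36, 0.37, -0.26]), (np.float64(0.0), [1.38, 0.77, -0.75, 2.29, 2.36, 0.37, -0.26])]
grasp 35 False [(np.float64(0.0), [0.58, 0.64, 0.25, 2.36, 3.81, 0.54, 1.19]), (np.float64(0.0), [0.58, 0.64, 0.25, 2.36, 3.81, 0.54, 1.19])]
grasp 35 True [(np.float64(0.0), [1.48, 0.85, -0.87, 2.35, 2.52, 0.52, -0.35]), (np.float64(0.0), [1.48, 0.85, -0.87, 2.35, 2.52, 0.52, -0.35])]
grasp 40 False [(np.float64(0.0), [0.52, 0.7, 0.37, 2.42, 3.78, 0.77, 1.23]), (np.float64(0.0), [0.52, 0.7, 0.37, 2.42, 3.78, 0.77, 1.23])]
grasp 40 True [(np.float64(0.0), [1.53, 0.93, -0.92, 2.41, 2.67, 0.66, -0.42]), (np.float64(0.0
[... 1613 characters left out ...]
30 True [(np.float64(0.0), [0.61, 0.4, -0.48, 2.27, 1.66, 0.25, -0.16]), (np.float64(0.0), [0.61, 0.4, -0.48, 2.27, 1.66, 0.25, -0.16])]
press 35 False [(np.float64(0.0), [0.47, 0.38, -0.33, 2.31, 2.2, 0.25, 2.43]), (np.float64(0.0), [0.47, 0.38, -0.33, 2.31, 2.2, 0.25, 2.43])]
press 35 True [(np.float64(0.0), [0.6, 0.41, -0.5, 2.32, 2.1, 0.31, -0.6]), (np.float64(0.0), [0.6, 0.41, -0.5, 2.32, 2.1, 0.31, -0.6])]
press 40 False [(np.float64(0.0), [-0.09, 0.39, 0.27, 2.35, 3.03, 0.27, 1.48]), (np.float64(0.0), [-0.09, 0.39, 0.27, 2.35, 3.03, 0.27, 1.48])]
press 40 True [(np.float64(0.0), [0.7, 0.46, -0.67, 2.39, 2.28, 0.5, -0.79]), (np.float64(0.0), [0.7, 0.46, -0.67, 2.39, 2.28, 0.5, -0.79])]
```

```bash
cat >> kin.py <<'E'
import pickle
def fkg(q,P,sg=SG):
    P=np.asarray(P).reshape(4,3)
    R=Rn.from_euler("z",-q[0]); p=R.apply(P[0]); R=R*Rn.from_euler("y",q[1])*Rn.from_euler("z",-q[2]); p=p+R.apply(P[1])
    R=R*Rn.from_euler("y",q[3])*Rn.from_euler("z",-q[4]); p=p+R.apply(P[2])
    R=R*Rn.from_euler("y",q[5]); R=R*Rn.from_euler("z",-q[6]+np.pi/2); p=p+R.apply(P[3]); return p,R
P0=np.array([0,0,360, 0,0,480, 0,0,390, 0,0,360.])
SD=np.array([5,20,60, 40,20,80,40,20,60,40,20,60.])
def fit(add=True):
    D=pickle.load(open("data.pkl","rb"))
    if add:
        s=env.get_state()
        if np.abs(s["qvel"]).max()<.3: D.append((s["qpos"],s["tool_pos"],s["tool_rot"])); pickle.dump(D,open("data.pkl","wb"))
    r=least_squares(lambda v:np.concatenate([*[(fkg(q,v)[0]-p)/1. for q,p,_ in D],(v-P0)/SD]),P0)
    print("fit",len(D),r.x.round(0).tolist(),"max res",np.abs(r.fun[:-12]).max().round(2)); return r.x
E
python3 - <<'E'
from kin import *
P=fit(); s=env.get_state(); print(s["qvel"].round(2),s["tool_pos"],s["qpos"].round(3))
q=s["qpos"]; R0=fkg(q,P)[1]; print((R0*Rn.from_quat(s["tool_rot"]).inv()).magnitude())
X=np.array([310,-380,300.])
prev=R0; tgt=[]
for q5,q6,q7,q3 in [(-.6,.35,-.15,0),(0,.4,-.15,0),(.6,.45,-.15,-.15),(1.2,.45,-.2,-.3),(1.8,.45,-.3,-.45),(2.3,.45,-.4,-.6)]:
    f=lambda v:(fkg([v[0],v[1],q3,v[2],q5,q6,q7],P)[0]-X)/100
    r=least_squares(f,[q[0],q[1],q[3]]); v=r.x; qq=[v[0],v[1],q3,v[2],q5,q6,q7]; Rr=fkg(qq,P)[1]
    print(np.round(qq,2),r.cost.round(5),"step rv",(Rr*prev.inv()).as_rotvec(degrees=True).round(1),"z",Rr.as_matrix()[:,2].round(2)); prev=Rr
E
```

```text
fit 3 [0.0, -9.0, 361.0, 22.0, -9.0, 527.0, 3.0, -2.0, 379.0, -6.0, 6.0, 361.0] max res 0.03
[ 0.15  0.03 -0.04 -0.07  0.14 -0.02 -0.01] [ 376.2621071  -315.9776714   222.48102152] [ 0.717  0.234  0.083  2.351 -1.075  0.24  -0.151]
3.940572433438561e-16
[ 0.97  0.07  0.    2.29 -0.6   0.35 -0.15] 0.0 step rv [-13.9   4.3  14.4] z [ 0.42 -0.27 -0.87]
[ 0.83  0.07  0.    2.24  0.    0.4  -0.15] 0.0 step rv [-14.9  19.2  32.6] z [ 0.28 -0.31 -0.91]
[ 0.8   0.08 -0.15  2.27  0.6   0.45 -0.15] 0.0 step rv [-15.3  20.3  33.1] z [ 0.17 -0.42 -0.89]
[ 0.84  0.08 -0.3   2.39  1.2   0.45 -0.2 ] 0.0 step rv [-14.6  16.3  29.5] z [ 0.18 -0.56 -0.81]
[ 0.99  0.08 -0.45  2.52  1.8   0.45 -0.3 ] 0.0 step rv [-11.8  11.7  24. ] z [ 0.27 -0.62 -0.73]
[ 1.23  0.09 -0.6   2.6   2.3   0.45 -0.4 ] 0.0 step rv [-7.1  6.3 16.1] z [ 0.37 -0.62 -0.69]
```

```bash
cat > t2.py <<'E'
from kin import *
P=fit(False); q0=np.array([1.4,.8,-.8,2.3,2.4,.4,-.3])
for pose,c,nm in((B,(-65,0,108),"grasp"),(B,None,"pre"),(ST,(-65,0,180),"hang"),(ST,(-99,0,210),"press"),(ST,(-130,0,210),"prepress")):
  for tl in (34,37,40):
      R=toolR(pose[2],np.radians(tl)); z=R.as_matrix()[:,2]
      T=w(pose,(-65,0,108))[0]+z*(19-120) if c is None else w(pose,c)[0]+19*z
      S=ik(P,T,R*Rn.from_euler("z",np.pi),q0,8,f=lambda q,P,sg:fkg(q,P))
      print(nm,tl,T.round(0),[(round(e,3),q.round(2).tolist()) for e,q in S[:1]])
E
python3 t2.py
python3 - <<'E'
from kin import *
P=fit(False); s=env.get_state();q=s["qpos"]; prev=fkg(q,P)[1]
for X,q5,q6,q7,q3 in [((360,-400,280),-.7,.4,-.15,0),((380,-480,280),0,.6,-.15,0),((380,-480,280),.6,.6,-.15,-.15),((380,-480,280),1.2,.55,-.15,-.3),((380,-480,280),1.8,.5,-.2,-.45),((380,-480,280),2.3,.45,-.3,-.6)]:
    f=lambda v:(fkg([v[0],v[1],q3,v[2],q5,q6,q7],P)[0]-X)/100
    r=least_squares(f,[q[0],q[1],q[3]]); v=r.x; qq=[v[0],v[1],q3,v[2],q5,q6,q7]; Rr=fkg(qq,P)[1]
    print(np.round(qq,2),r.cost.round(5),"step rv",(Rr*prev.inv()).as_rotvec(degrees=True).round(1),"z",Rr.as_matrix()[:,2].round(2)); prev=Rr
E
```

```text
fit 3 [0.0, -9.0, 361.0, 22.0, -9.0, 527.0, 3.0, -2.0, 379.0, -6.0, 6.0, 361.0] max res 0.03
grasp 34 [ 430. -336.   92.] [(np.float64(0.0), [1.49, 0.93, -1.04, 2.45, 2.36, 0.72, -0.26])]
grasp 37 [ 430. -337.   93.] [(np.float64(0.04), [1.6, 1.09, -1.23, 2.45, 2.25, 0.86, -0.06])]
grasp 40 [ 431. -337.   93.] [(np.float64(0.081), [1.62, 1.1, -1.23, 2.45, 2.28, 0.84, -0.05])]
pre 34 [ 368. -309.  192.] [(np.float64(0.09), [1.75, 0.59, -1.23, 2.45, 1.74, 0.37, 0.23])]
pre 37 [ 365. -307.  189.] [(np.float64(0.147), [1.78, 0.61, -1.23, 2.45, 1.74, 0.34, 0.28])]
pre 40 [ 361. -306.  185.] [(np.float64(0.203), [1.82, 0.63, -1.23, 2.45, 1.75, 0.31, 0.32])]
hang 34 [ 566. -128.  164.] [(np.float64(0.0), [0.63, 0.56, -0.68, 2.36, 2.12, 0.54, -0.68])]
hang 37 [ 567. -128.  165.] [(np.float64(0.0), [0.67, 0.6, -0.75, 2.4, 2.21, 0.65, -0.77])]
hang 40 [ 568. -128.  165.] [(np.float64(0.0), [0.68, 0.64, -0.79, 2.44, 2.3, 0.76, -0.84])]
press 34 [ 534. -116.  194.] [(np.float64(0.0), [0.59, 0.43, -0.63, 2.42, 2.09, 0.46, -0.71])]
press 37 [ 535. -117.  195.] [(np.float64(0.008), [0.95, 0.69, -1.
[... 401 characters left out ...]
.45, 1.79, 0.84, -0.44])]
fit 3 [0.0, -9.0, 361.0, 22.0, -9.0, 527.0, 3.0, -2.0, 379.0, -6.0, 6.0, 361.0] max res 0.03
[ 0.96  0.2   0.    2.18 -0.7   0.4  -0.15] 0.0 step rv [-8.3  1.4 12.3] z [ 0.45 -0.2  -0.87]
[ 0.86  0.33  0.    1.89  0.    0.6  -0.15] 0.0 step rv [-15.1  22.8  35.3] z [ 0.21 -0.24 -0.95]
[ 0.82  0.33 -0.15  1.96  0.6   0.6  -0.15] 0.0 step rv [-15.3  18.9  31.8] z [ 0.08 -0.41 -0.91]
[ 0.87  0.32 -0.3   2.12  1.2   0.55 -0.15] 0.0 step rv [-13.7  15.6  31.3] z [ 0.12 -0.57 -0.81]
[ 1.04  0.31 -0.45  2.28  1.8   0.5  -0.2 ] 0.0 step rv [-10.5  10.4  26.1] z [ 0.25 -0.63 -0.73]
[ 1.29  0.33 -0.6   2.36  2.3   0.45 -0.3 ] 0.0 step rv [-5.2  3.2 16.5] z [ 0.39 -0.6  -0.69]
```

```bash
cat > t3.py <<'E'
from kin import *
P=fit(False)
def best(T,R,n=16,seed=1):
    rng=np.random.default_rng(seed); out=[]
    for i in range(n):
        g=rng.uniform(LO+.1,HI-.1); g[0]=rng.uniform(-.5,2)
        fun=lambda q:(lambda pr:np.concatenate([(pr[0]-T)/30,3*(pr[1]*R.inv()).as_rotvec(),.01/np.maximum(np.minimum(q-LO,HI-q),.02)]))(fkg(q,P))
        r=least_squares(fun,g,bounds=(LO+.02,HI-.02),max_nfev=60); e=np.linalg.norm(r.fun[:6]); out.append((e,-np.min(np.minimum(r.x-LO,HI-r.x)),r.x))
    ok=[o for o in out if o[0]<.05]; ok.sort(key=lambda o:o[1])
    res=[]
    for o in ok:
        if all(np.abs(o[2]-p[2]).max()>.3 for p in res): res.append(o)
    return res[:3]
for pose,c,nm in((B,(-65,0,108),"grasp"),(B,(-65,0,168),"above60"),(ST,(-65,0,180),"hang"),(ST,(-130,0,210),"prepress")):
  for tl in (26,30,34):
   for fl in (0,np.pi):
      R=toolR(pose[2],np.radians(tl)); z=R.as_matrix()[:,2]; T=w(pose,c)[0]+19*z
      for o in best(T,R*Rn.from_euler("z",fl)): print(nm,tl,fl>0,round(-o[1],2),o[2].round(2).tolist())
E
time python3 t3.py
```

```text
fit 3 [0.0, -9.0, 361.0, 22.0, -9.0, 527.0, 3.0, -2.0, 379.0, -6.0, 6.0, 361.0] max res 0.03
grasp 26 False 0.13 [0.47, 0.61, 0.32, 2.34, 4.05, 0.39, 0.9]
grasp 26 False 0.13 [1.18, 0.68, -0.66, 2.34, 2.28, 0.36, 2.76]
grasp 26 True 0.13 [1.4, 0.81, -0.95, 2.34, 2.01, 0.53, -0.02]
grasp 26 True 0.11 [0.53, 0.62, 0.3, 2.36, 4.03, 0.4, -2.17]
grasp 30 False 0.09 [1.24, 0.72, -0.73, 2.38, 2.42, 0.44, 2.66]
grasp 30 False 0.09 [0.51, 0.62, 0.29, 2.38, 3.9, 0.46, 1.08]
grasp 30 True 0.09 [1.43, 0.84, -0.96, 2.38, 2.2, 0.57, -0.18]
above60 26 True 0.16 [1.46, 0.67, -1.02, 2.31, 1.68, 0.45, 0.25]
above60 30 False 0.1 [0.5, 0.47, 0.29, 2.37, 4.09, 0.35, 0.88]
above60 30 True 0.11 [1.48, 0.68, -1.02, 2.36, 1.96, 0.45, 0.0]
above60 30 True 0.09 [0.58, 0.48, 0.25, 2.38, 4.08, 0.36, -2.2]
above60 34 False 0.08 [1.36, 0.61, -0.86, 2.39, 2.34, 0.38, 2.73]
hang 26 True 0.24 [0.78, 0.6, -0.89, 2.23, 1.58, 0.56, -0.11]
hang 30 False 0.2 [0.59, 0.53, -0.64, 2.27, 1.82, 0.45, 2.74]
hang 30 True 0.18 [0.77, 0.6, -0.87, 2.29, 1.81, 0.58, -0.35]
hang 34 False 0.15 [0.66, 0.57, -0.76, 2.32, 1.99, 0.57, 2.58]
hang 34 False 0.13 [-0.49, 0.61, 0.84, 2.34, 4.03, 0.4, 0.39]
hang 34 True 0.12 [0.76, 0.62, -0.87, 2.35, 2.01, 0.64, -0.54]
hang 34 True 0.1 [-0.43, 0.6, 0.78, 2.37, 3.94, 0.41, -2.63]
prepress 26 True 0.11 [0.83, 0.46, -0.95, 2.36, 1.51, 0.51, -0.13]
prepress 30 False 0.09 [0.69, 0.42, -0.81, 2.38, 1.71, 0.47, 2.77]
real	0m42.148s
user	0m42.159s
sys	0m0.131s
```

```bash
cat > plan.py <<'E'
from kin import *
from scipy.spatial.transform import Slerp
def rows(p0,R0,W,json=True):
    # W list of (row index, pos, Rot); interpolate
    ks=[0]+[k for k,_,_ in W]; ps=np.array([p0]+[p for _,p,_ in W]); sl=Slerp(ks,Rn.concatenate([R0]+[r for _,_,r in W]))
    for i in range(1,9):
        k=min(i,ks[-1]); t=[np.interp(k,ks,ps[:,j])-p0[j] for j in range(3)]
        print([round(float(a),1) for a in t],[round(float(a),1) for a in (sl(k)*R0.inv()).as_rotvec(degrees=True)])
def solve(P,X,q3,q5,q6,q7,g):
    r=least_squares(lambda v:(fkg([v[0],v[1],q3,v[2],q5,q6,q7],P)[0]-X)/100,g); v=r.x
    return np.array([v[0],v[1],q3,v[2],q5,q6,q7])
E
python3 - <<'E'
from plan import *
P=fit(False); s=env.get_state(); p0=s["tool_pos"];R0=Rn.from_quat(s["tool_rot"]); g=[.9,.3,2]
a=solve(P,[360,-400,280],0,-.7,.4,-.15,g);b=solve(P,[380,-470,280],0,0.,.6,-.15,g)
print(a.round(2),b.round(2)); rows(p0,R0,[(3,[360,-400,280],fkg(a,P)[1]),(8,[380,-470,280],fkg(b,P)[1])])
E
```

```text
fit 3 [0.0, -9.0, 361.0, 22.0, -9.0, 527.0, 3.0, -2.0, 379.0, -6.0, 6.0, 361.0] max res 0.03
[ 0.96  0.2   0.    2.18 -0.7   0.4  -0.15] [ 0.84  0.32  0.    1.9   0.    0.6  -0.15]
[-5.4, -28.0, 19.2] [-2.8, 0.5, 4.1]
[-10.8, -56.0, 38.3] [-5.6, 1.0, 8.2]
[-16.3, -84.0, 57.5] [-8.3, 1.4, 12.3]
[-12.3, -98.0, 57.5] [-10.9, 5.8, 19.8]
[-8.3, -112.0, 57.5] [-13.5, 10.2, 27.3]
[-4.3, -126.0, 57.5] [-16.0, 14.5, 34.7]
[-0.3, -140.0, 57.5] [-18.6, 19.0, 42.2]
[3.7, -154.0, 57.5] [-21.1, 23.4, 49.7]
```

Emit:
apply_moves(
  series=[
    {"translation": [-5,-28,19],"angular": [-2.8,0.5,4.1],"jaw": 60},
    {"translation": [-11,-56,38],"angular": [-5.6,1,8.2],"jaw": 60},
    {"translation": [-16,-84,57],"angular": [-8.3,1.4,12.3],"jaw": 60},
    {"translation": [-12,-98,57],"angular": [-10.9,5.8,19.8],"jaw": 60},
    {"translation": [-8,-112,57],"angular": [-13.5,10.2,27.3],"jaw": 60},
    {"translation": [-4,-126,57],"angular": [-16,14.5,34.7],"jaw": 60},
    {"translation": [0,-140,57],"angular": [-18.6,19,42.2],"jaw": 60},
    {"translation": [4,-154,57],"angular": [-21.1,23.4,49.7],"jaw": 60},
  ],
)

```text
clock: 2.2
tool_pos: [376.9, -479.3, 279.5]
tool_rot: [0.947, 0.279, 0.067, 0.147]
wrist_force: [0.4, 0.3, 0.7]
width: 59.9
```

```bash
python3 - <<'E'
from plan import *
s=env.get_state(); print(s["clock"],s["qpos"].round(2),s["qvel"].round(2),s["tool_pos"].round(1))
p0=s["tool_pos"];R0=Rn.from_quat(s["tool_rot"]); P=fit(); X=[390,-480,280]; g=[.9,.3,2]
W=[]
for i,(k,q5,q6,q7,q3) in enumerate([(4,.7,.6,-.1,-.2),(8,1.4,.55,-.05,-.4)]):
    q=solve(P,X,q3,q5,q6,q7,g); print(q.round(2)); W.append((k,X,fkg(q,P)[1]))
rows(p0,R0,W)
E
```

```text
2.2 [ 0.64  0.34  0.3   1.88 -0.2   0.61  0.06] [-0.21  0.21  0.06 -0.37  0.74  0.21  0.37] [ 376.9 -479.3  279.5]
fit 3 [0.0, -9.0, 361.0, 22.0, -9.0, 527.0, 3.0, -2.0, 379.0, -6.0, 6.0, 361.0] max res 0.03
[ 0.83  0.34 -0.2   1.97  0.7   0.6  -0.1 ]
[ 0.95  0.33 -0.4   2.16  1.4   0.55 -0.05]
[3.3, -0.2, 0.1] [-4.5, 5.6, 9.9]
[6.6, -0.4, 0.3] [-9.0, 11.1, 19.9]
[9.9, -0.5, 0.4] [-13.5, 16.7, 29.8]
[13.1, -0.7, 0.5] [-18.0, 22.2, 39.7]
[13.1, -0.7, 0.5] [-22.3, 26.7, 49.2]
[13.1, -0.7, 0.5] [-26.5, 31.2, 58.6]
[13.1, -0.7, 0.5] [-30.8, 35.7, 68.1]
[13.1, -0.7, 0.5] [-35.0, 40.1, 77.5]
```

Emit:
apply_moves(
  series=[
    {"translation": [3,0,0],"angular": [-3.9,4.8,8.5],"jaw": 60},
    {"translation": [6,0,0],"angular": [-7.8,9.6,17],"jaw": 60},
    {"translation": [9,0,0],"angular": [-11.7,14.4,25.5],"jaw": 60},
    {"translation": [12,-1,0],"angular": [-15.6,19.2,34],"jaw": 60},
    {"translation": [13,-1,0],"angular": [-18.5,22.8,41],"jaw": 60},
    {"translation": [13,-1,0],"angular": [-22.3,26.7,49.2],"jaw": 60},
    {"translation": [13,-1,0],"angular": [-26.5,31.2,58.6],"jaw": 60},
    {"translation": [13,-1,0],"angular": [-30.8,35.7,68.1],"jaw": 60},
  ],
)

```text
clock: 3.2
tool_pos: [390.6, -479.5, 279.6]
tool_rot: [0.548, 0.779, -0.205, 0.226]
wrist_force: [-0.4, -1.9, 2.0]
width: 59.9
```

```bash
python3 - <<'E'
from plan import *
s=env.get_state(); print(s["clock"],s["qpos"].round(2),s["qvel"].round(2),s["tool_pos"].round(1))
R0=Rn.from_quat(s["tool_rot"]);print(R0.as_matrix().round(2)); P=fit()
D=pickle.load(open("data.pkl","rb"))
print(fkg(s["qpos"],P)[0])
E
```

```text
3.2 [0.23 0.35 0.49 2.09 0.74 0.33 0.34] [-0.47  0.01  0.47  0.41  1.21 -0.55  0.14] [ 390.6 -479.5  279.6]
[[-0.3   0.95  0.13]
 [ 0.76  0.31 -0.57]
 [-0.58 -0.07 -0.81]]
fit 3 [0.0, -9.0, 361.0, 22.0, -9.0, 527.0, 3.0, -2.0, 379.0, -6.0, 6.0, 361.0] max res 0.03
[ 401.56126675 -478.47628253  284.55114619]
```

```bash
sed -i 's/if np.abs(s\["qvel"\]).max()<.3: //' kin.py; cat > sim.py <<'E'
from plan import *
def jac(q,P,eps=1e-5):
    p0,R0=fkg(q,P); J=np.zeros((6,7))
    for i in range(7):
        d=q.copy(); d[i]+=eps; p,R=fkg(d,P); J[:3,i]=(p-p0)/eps/1000; J[3:,i]=(R*R0.inv()).as_rotvec()/eps
    return J
def track(q,P,T,R,n=6,lam=1e-3,k=0.,vmax=None):
    q=q.copy()
    for _ in range(n):
        p,Rc=fkg(q,P); e=np.r_[(T-p)/1000,(R*Rc.inv()).as_rotvec()]
        J=jac(q,P); Ji=J.T@np.linalg.inv(J@J.T+lam*np.eye(6)); dq=Ji@e
        if k: dq+=k*(np.eye(7)-Ji@J)@((LO+HI)/2-q)
        q=np.clip(q+dq,LO,HI)
    return q
def run(q,P,p0,R0,series,**kw):
    out=[]
    for t,a in series:
        q=track(q,P,p0+np.array(t),Rn.from_rotvec(a,degrees=True)*R0,**kw); out.append(q)
    return out
E
python3 - <<'E'
from sim import *
P=fit()
D=pickle.load(open("data.pkl","rb")); q=D[0][0]
c1=[([15,36,5],[0,-3.9,-5.8]),([30,72,10],[-.1,-7.7,-11.6]),([45,108,12],[-.1,-11.6,-17.4]),([60,144,12],[-.1,-15.4,-23.2]),([75,180,10],[-.2,-19.3,-29]),([90,216,5],[-.2,-23.2,-34.8]),([104,252,0],[-.2,-27,-40.6]),([115.5,285,-11],[-.3,-30.9,-46.4])]
c2=[([-5,-28,19],[-2.8,.5,4.1]),([-11,-56,38],[-5.6,1,8.2]),([-16,-84,57],[-8.3,1.4,12.3]),([-12,-98,57],[-10.9,5.8,19.8]),([-8,-112,57],[-13.5,10.2,27.3]),([-4,-126,57],[-16,14.5,34.7]),([0,-140,57],[-18.6,19,42.2]),([4,-154,57],[-21.1,23.4,49.7])]
c3=[([3,0,0],[-3.9,4.8,8.5]),([6,0,0],[-7.8,9.6,17]),([9,0,0],[-11.7,14.4,25.5]),([12,-1,0],[-15.6,19.2,34]),([13,-1,0],[-18.5,22.8,41]),([13,-1,0],[-22.3,26.7,49.2]),([13,-1,0],[-26.5,31.2,58.6]),([13,-1,0],[-30.8,35.7,68.1])]
for lam in(1e-4,1e-3,1e-2):
  for k in (0,.02,.1):
    qq=q.copy(); 
    for c in (c1,c2,c3):
        p,R=fkg(qq,P); qq=run(qq,P,p,R,c,lam=lam,k=k)[-1]; print(lam,k,qq.round(2))
E
```

```text
fit 4 [-0.0, -12.0, 363.0, 14.0, -13.0, 528.0, 9.0, -3.0, 389.0, 1.0, 6.0, 358.0] max res 0.03
0.0001 0 [ 1.47  0.34 -0.81  2.45 -1.1   0.23  0.05]
0.0001 0 [ 1.01  0.36 -0.39  1.84  0.11  0.93 -0.26]
0.0001 0 [ 0.51  0.43 -0.41  2.04  1.03  1.11 -0.14]
0.0001 0.02 [ 1.37  0.32 -0.7   2.43 -1.1   0.23 -0.07]
0.0001 0.02 [ 0.82  0.35 -0.14  1.84  0.02  0.89 -0.26]
0.0001 0.02 [ 0.29  0.4  -0.07  2.06  0.97  0.94 -0.16]
0.0001 0.1 [ 1.29  0.31 -0.63  2.42 -0.63  0.23 -0.62]
0.0001 0.1 [ 0.64  0.32  0.05  1.96  0.11  0.77 -0.41]
0.0001 0.1 [ 0.16  0.39  0.09  2.28  1.26  0.78 -0.56]
0.001 0 [ 1.43  0.33 -0.75  2.44 -1.1   0.23  0.04]
0.001 0 [ 0.99  0.36 -0.35  1.84  0.11  0.91 -0.25]
0.001 0 [ 0.5   0.42 -0.36  2.06  1.04  1.06 -0.14]
0.001 0.02 [ 1.34  0.31 -0.67  2.42 -1.1   0.23 -0.11]
0.001 0.02 [ 0.82  0.35 -0.12  1.84  0.02  0.87 -0.29]
0.001 0.02 [ 0.29  0.39 -0.06  2.06  0.98  0.91 -0.19]
0.001 0.1 [ 1.28  0.31 -0.61  2.42 -0.62  0.23 -0.63]
0.001 0.1 [ 0.65  0.32  0.05  1.96  0.11  0.76 -0.41]
0.001 0.1 [ 0.17  0.39  0.09  2.28  1.27  0.76 -0.56]
0.01 0 [ 1.2   0.28 -0.49  2.4  -1.1   0.23 -0.09]
0.01 0 [ 0.87  0.34 -0.15  1.86  0.05  0.79 -0.25]
0.01 0 [ 0.44  0.36 -0.12  2.08  1.04  0.81 -0.12]
0.01 0.02 [ 1.21  0.28 -0.51  2.39 -0.92  0.23 -0.33]
0.01 0.02 [ 0.81  0.34 -0.09  1.88  0.07  0.78 -0.33]
0.01 0.02 [ 0.33  0.36  0.01  2.13  1.09  0.76 -0.25]
0.01 0.1 [ 1.17  0.28 -0.49  2.37 -0.54  0.23 -0.73]
0.01 0.1 [ 0.69  0.33  0.03  1.93  0.14  0.72 -0.41]
0.01 0.1 [ 0.25  0.37  0.11  2.24  1.31  0.67 -0.48]
```

```bash
python3 - <<'E'
from sim import *
P=fit(False); s=env.get_state(); q=s["qpos"]
p0,R0=fkg(q,P)
R=toolR(B[2],np.radians(28))*Rn.from_euler("z",np.pi); T=w(B,(-65,0,200))[0]+19*R.as_matrix()[:,2]
print(T,(R*R0.inv()).as_rotvec(degrees=True))
for k in (0,.02):
  for lam in (1e-4,1e-2):
    W=[]
    rv=(R*R0.inv()).as_rotvec(degrees=True); N=12
    ser=[((T-p0)*i/N,rv*i/N) for i in range(1,N+1)]
    o=run(q,P,p0,R0,ser,lam=lam,k=k); 
    print(k,lam,[x.round(2).tolist() for x in o[2::3]], np.linalg.norm(fkg(o[-1],P)[0]-T))
    T2=w(B,(-65,0,108))[0]+19*R.as_matrix()[:,2]
    qq=track(o[-1],P,T2,R,n=20,lam=lam,k=k); print("   grasp",qq.round(2),np.linalg.norm(fkg(qq,P)[0]-T2))
E
```

```text
fit 4 [-0.0, -12.0, 363.0, 14.0, -13.0, 528.0, 9.0, -3.0, 389.0, 1.0, 6.0, 358.0] max res 0.03
[ 428.19393542 -335.73277736  183.22399574] [ 8.39407101  1.89679863 47.20858942]
0 0.0001 [[0.32, 0.33, 0.39, 2.17, 0.78, 0.23, 0.47], [0.53, 0.31, 0.15, 2.24, 0.9, 0.23, 0.54], [0.84, 0.33, -0.2, 2.27, 1.15, 0.23, 0.48], [1.23, 0.45, -0.68, 2.29, 1.51, 0.23, 0.35]] 24.92138467923872
   grasp [ 1.07  0.64 -0.46  2.36  2.75  0.31 -0.83] 2.2424350501722045e-13
0 0.01 [[0.32, 0.32, 0.38, 2.17, 0.78, 0.23, 0.47], [0.55, 0.31, 0.13, 2.23, 0.85, 0.23, 0.58], [0.86, 0.33, -0.23, 2.26, 1.0, 0.23, 0.64], [1.19, 0.43, -0.62, 2.27, 1.28, 0.23, 0.58]] 33.510777703429525
   grasp [ 1.35  0.77 -0.88  2.35  2.16  0.49 -0.18] 2.1581536181971275e-05
0.02 0.0001 [[0.4, 0.32, 0.28, 2.18, 0.91, 0.23, 0.34], [0.63, 0.31, 0.02, 2.24, 1.11, 0.23, 0.33], [0.92, 0.34, -0.3, 2.28, 1.37, 0.23, 0.27], [1.21, 0.44, -0.65, 2.29, 1.5, 0.23, 0.35]] 30.78878723000495
   grasp [ 1.14  0.67 -0.56  2.36  2.57  0.33 -0.64] 0.010972818713535273
0.02 0.01 [[0.4, 0.32, 0.28, 2.18, 0.92, 0.23, 0.34], [0.63, 0.31, 0.02, 2.23, 1.09, 0.23, 0.35], [0.91, 0.34, -0.3, 2.27, 1.3, 0.23, 0.33], [1.19, 0.44, -0.63, 2.29, 1.52, 0.23, 0.33]] 29.205687319001715
   grasp [ 1.32  0.76 -0.85  2.35  2.18  0.47 -0.21] 1.4717749306822012
```

```bash
python3 - <<'E'
from sim import *
P=fit(False); s=env.get_state(); p0=s["tool_pos"]
R0=Rn.from_quat(s["tool_rot"])
R=toolR(B[2],np.radians(28))*Rn.from_euler("z",np.pi); T=w(B,(-80,0,260))[0]+19*R.as_matrix()[:,2]
print(T); rows(p0,R0,[(8,T,R)])
E
```

```text
fit 4 [-0.0, -12.0, 363.0, 14.0, -13.0, 528.0, 9.0, -3.0, 389.0, 1.0, 6.0, 358.0] max res 0.03
[ 414.49760132 -329.61637056  243.22399574]
[3.0, 18.7, -4.6] [1.0, 0.2, 5.9]
[6.0, 37.5, -9.1] [2.1, 0.5, 11.8]
[9.0, 56.2, -13.7] [3.1, 0.7, 17.7]
[12.0, 74.9, -18.2] [4.2, 0.9, 23.6]
[14.9, 93.7, -22.8] [5.2, 1.2, 29.5]
[17.9, 112.4, -27.3] [6.3, 1.4, 35.4]
[20.9, 131.1, -31.9] [7.3, 1.7, 41.3]
[23.9, 149.9, -36.4] [8.4, 1.9, 47.2]
```

Emit:
apply_moves(
  series=[
    {"translation": [3,19,0],"angular": [1,0.2,5.9],"jaw": 60},
    {"translation": [6,38,0],"angular": [2.1,0.5,11.8],"jaw": 60},
    {"translation": [9,56,0],"angular": [3.1,0.7,17.7],"jaw": 60},
    {"translation": [12,75,0],"angular": [4.2,0.9,23.6],"jaw": 60},
    {"translation": [15,94,-5],"angular": [5.2,1.2,29.5],"jaw": 60},
    {"translation": [18,112,-10],"angular": [6.3,1.4,35.4],"jaw": 60},
    {"translation": [21,131,-15],"angular": [7.3,1.7,41.3],"jaw": 60},
    {"translation": [24,150,-20],"angular": [8.4,1.9,47.2],"jaw": 60},
  ],
)

```text
clock: 4.2
tool_pos: [414.2, -329.3, 259.9]
tool_rot: [0.204, 0.949, -0.049, 0.236]
wrist_force: [-1.5, -0.5, -0.2]
width: 60.1
```

```bash
cat > st.py <<'E'
from sim import *
s=env.get_state(); P=fit(); print(s["clock"],s["qpos"].round(2),s["qvel"].round(2),s["tool_pos"].round(1),s["wrist_force"].round(1),s["width"].round(1))
R0=Rn.from_quat(s["tool_rot"])
E
python3 - <<'E'
from st import *
R=toolR(B[2],np.radians(28))*Rn.from_euler("z",np.pi); T=w(B,(-80,0,260))[0]+19*R.as_matrix()[:,2]
print(T-s["tool_pos"],(R*R0.inv()).as_rotvec(degrees=True))
E
```

```text
fit 5 [-1.0, -12.0, 346.0, 13.0, -13.0, 542.0, 3.0, -5.0, 384.0, 3.0, -0.0, 360.0] max res 0.12Traceback (most recent call last):
  File "<stdin>", line 1, in <module>
  File "st.py", line 2, in <module>
    s=env.get_state(); P=fit(); print(s["clock"],s["qpos"].round(2),s["qvel"].round(2),s["tool_pos"].round(1),s["wrist_force"].round(1),s["width"].round(1))
                                                                                                                                        ^^^^^^^^^^^^^^^^
AttributeError: 'float' object has no attribute 'round'
```

```bash
sed -i 's/s\["width"\].round(1)/round(s["width"],1)/' st.py
cat > t4.py <<'E'
from st import *
R=toolR(B[2],np.radians(28))*Rn.from_euler("z",np.pi); T=w(B,(-80,0,260))[0]+19*R.as_matrix()[:,2]
print(T-s["tool_pos"],(R*R0.inv()).as_rotvec(degrees=True))
for h,x in((260,-80),(180,-65),(108,-65)):
    T=w(B,(x,0,h))[0]+19*R.as_matrix()[:,2]; 
    for k in (0,.02):
        q=track(s["qpos"],P,T,R,n=40,lam=1e-3,k=k); print(h,k,q.round(2),np.linalg.norm(fkg(q,P)[0]-T).round(1))
E
python3 t4.py
```

```text
fit 6 [-1.0, -12.0, 346.0, 13.0, -14.0, 542.0, 3.0, -5.0, 384.0, 3.0, -0.0, 361.0] max res 0.13
4.2 [ 1.33  0.26 -0.76  2.22  0.31  0.26  1.5 ] [ 1.04  0.23 -1.2   0.02 -0.53  0.12  1.24] [ 414.2 -329.3  259.9] [-1.5 -0.5 -0.2] 60.1
[  0.34668518  -0.31203697 -16.64186621] [-0.19022748 -0.01449816  0.2082432 ]
260 0 [ 1.28  0.29 -0.7   2.25  0.4   0.23  1.42] 8.6
260 0.02 [ 1.43  0.34 -0.91  2.25  0.74  0.25  1.08] 0.5
180 0 [ 1.24  0.5  -0.72  2.32  1.85  0.23  0.01] 5.7
180 0.02 [ 1.21  0.49 -0.68  2.32  1.88  0.23 -0.02] 12.6
108 0 [ 1.1   0.65 -0.53  2.36  2.61  0.32 -0.71] 0.0
108 0.02 [ 1.19  0.68 -0.67  2.36  2.39  0.38 -0.48] 0.1
```

```bash
python3 - <<'E'
from st import *
R=toolR(B[2],np.radians(28))
for h,x in((170,-65),(108,-65)): print(w(B,(x,0,h))[0]+19*R.as_matrix()[:,2]-[414.5,-329.5,260])
E
```

```text
fit 7 [-1.0, -12.0, 346.0, 13.0, -14.0, 542.0, 3.0, -5.0, 384.0, 3.0, -0.0, 361.0] max res 0.13
4.2 [ 1.33  0.26 -0.76  2.22  0.31  0.26  1.5 ] [ 1.04  0.23 -1.2   0.02 -0.53  0.12  1.24] [ 414.2 -329.3  259.9] [-1.5 -0.5 -0.2] 60.1
[  13.69393542   -6.23277736 -106.77600426]
[  13.69393542   -6.23277736 -168.77600426]
```

Emit:
apply_moves(
  series=[
    {"translation": [2,-1,-15],"angular": [0,0,0],"jaw": 60},
    {"translation": [5,-2,-30],"angular": [0,0,0],"jaw": 60},
    {"translation": [8,-4,-45],"angular": [0,0,0],"jaw": 60},
    {"translation": [11,-5,-60],"angular": [0,0,0],"jaw": 60},
    {"translation": [14,-6,-75],"angular": [0,0,0],"jaw": 60},
    {"translation": [14,-6,-85],"angular": [0,0,0],"jaw": 60},
    {"translation": [14,-6,-95],"angular": [0,0,0],"jaw": 60},
    {"translation": [14,-6,-107],"angular": [0,0,0],"jaw": 60},
  ],
)

```text
clock: 5.2
tool_pos: [429.0, -336.0, 152.8]
tool_rot: [0.206, 0.948, -0.05, 0.237]
wrist_force: [-0.1, 0.2, 0.1]
width: 60.4
```

```bash
python3 t4.py; python3 - <<'E'
from h import *
for n in("scene","top"):
    im=optics.capture(n)[:,:,::-1]; cv2.imwrite(f"pics/{n}2.png",im)
    c=im[170:330,300:440] if n=="scene" else im[220:360,240:380]
    cv2.imwrite(f"pics/{n}2c.png",cv2.convertScaleAbs(cv2.resize(c,None,fx=4,fy=4,interpolation=2)[:600],alpha=1.6,beta=20))
print(env.get_state()["tool_pos"],env.get_state()["clock"])
E
```

```text
fit 8 [0.0, -11.0, 337.0, 0.0, -16.0, 558.0, 0.0, -0.0, 382.0, -0.0, 0.0, 375.0] max res 0.06
5.2 [ 1.3   0.56 -0.85  2.32  1.83  0.32  0.02] [ 0.12  0.34 -0.28  0.09  0.75  0.38 -0.68] [ 429.  -336.   152.8] [-0.1  0.2  0.1] 60.4
[-14.4607315    6.41329414  90.47042978] [-0.14316712  0.06231457  0.38530455]
260 0 [ 1.46  0.35 -0.95  2.24  0.79  0.28  1.03] 0.0
260 0.02 [ 1.51  0.37 -1.04  2.24  0.9   0.31  0.93] 0.4
180 0 [ 1.29  0.52 -0.82  2.31  1.75  0.27  0.1 ] 0.0
180 0.02 [ 1.2   0.49 -0.69  2.31  1.84  0.23  0.01] 10.1
108 0 [ 1.32  0.76 -0.92  2.37  2.11  0.53 -0.2 ] 0.0
108 0.02 [ 1.27  0.73 -0.84  2.37  2.19  0.48 -0.29] 0.1
[ 428.23642775 -335.24251735  151.64574101] 5.3
```

View pics/scene2c.png

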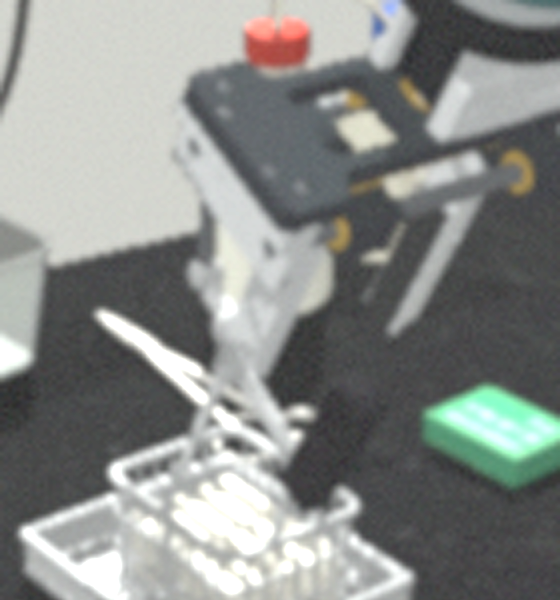

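View pics/top2c.png

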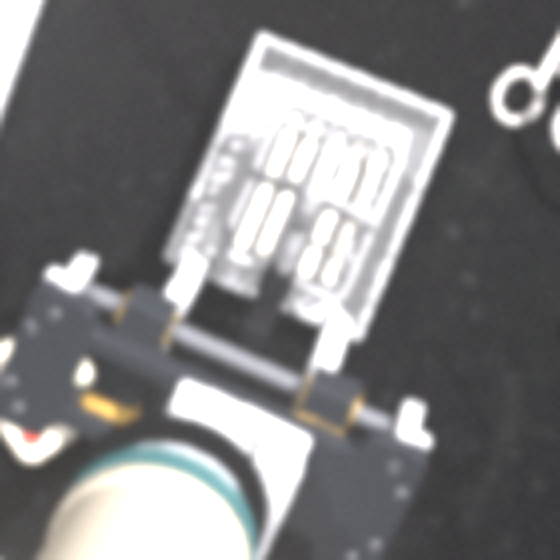

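Emit:
apply_moves(
  series=[
    {"translation": [0,0,-12],"angular": [0,0,0],"jaw": 60},
    {"translation": [0,0,-24],"angular": [0,0,0],"jaw": 60},
    {"translation": [0,0,-36],"angular": [0,0,0],"jaw": 60},
    {"translation": [0,0,-46],"angular": [0,0,0],"jaw": 60},
    {"translation": [0,0,-54],"angular": [0,0,0],"jaw": 60},
    {"translation": [0,0,-62],"angular": [0,0,0],"jaw": 50},
    {"translation": [0,0,-62],"angular": [0,0,0],"jaw": 40},
    {"translation": [0,0,-62],"angular": [0,0,0],"jaw": 30},
  ],
  squeeze=10,
)

```text
clock: 6.3
tool_pos: [429.0, -334.5, 90.8]
tool_rot: [0.205, 0.949, -0.049, 0.236]
wrist_force: [-0.4, 0.0, 0.4]
width: 33.5
```

```bash
python3 - <<'E'
from st import *
for n in("scene","top"):
    im=optics.capture(n)[:,:,::-1]
    c=im[170:320,300:440] if n=="scene" else im[220:360,240:380]
    cv2.imwrite(f"pics/{n}3c.png",cv2.convertScaleAbs(cv2.resize(c,None,fx=4,fy=4,interpolation=2)[:600],alpha=1.6,beta=20))
E
```

```text
fit 9 [0.0, -11.0, 336.0, 0.0, -16.0, 559.0, 0.0, -0.0, 382.0, -0.0, 0.0, 376.0] max res 0.03
6.3 [ 1.32  0.77 -0.95  2.37  2.09  0.55 -0.19] [ 0.   -0.01 -0.   -0.   -0.   -0.   -0.  ] [ 429.  -334.5   90.8] [-0.4  0.   0.4] 33.5
```

View pics/scene3c.png

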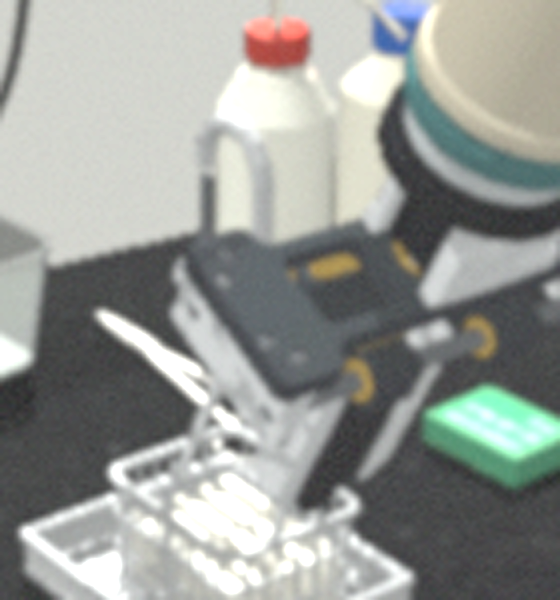

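View pics/top3c.png

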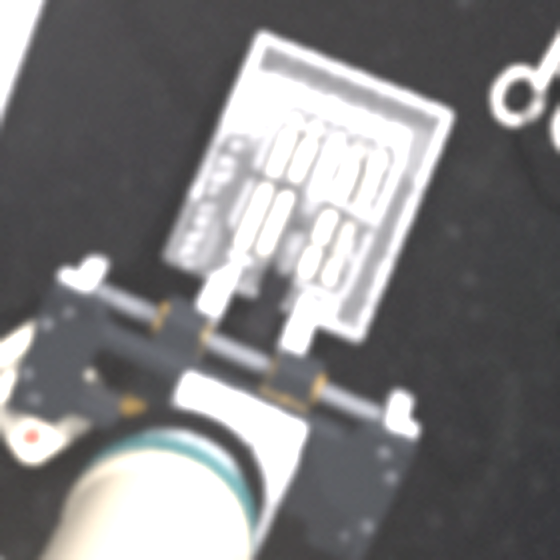

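Emit:
apply_moves(
  series=[
    {"translation": [0,0,0],"angular": [0,0,0],"jaw": 24},
    {"translation": [0,0,0],"angular": [0,0,0],"jaw": 20},
    {"translation": [0,0,0],"angular": [0,0,0],"jaw": 16},
    {"translation": [0,0,0],"angular": [0,0,0],"jaw": 10},
    {"translation": [0,0,0],"angular": [0,0,0],"jaw": 5},
    {"translation": [0,0,0],"angular": [0,0,0],"jaw": 5},
    {"translation": [0,0,3],"angular": [0,0,0],"jaw": 5},
    {"translation": [0,0,6],"angular": [0,0,0],"jaw": 5},
  ],
  squeeze=50,
)

```text
clock: 7.4
tool_pos: [428.7, -333.1, 96.4]
tool_rot: [0.205, 0.949, -0.048, 0.235]
wrist_force: [-0.3, -0.4, -3.3]
width: 15.7
```

```bash
python3 - <<'E'
from st import *
cv2.imwrite("pics/top4.png",optics.capture("top")[220:360,240:380,::-1].repeat(4,0).repeat(4,1))
cv2.imwrite("pics/sc4.png",optics.capture("scene")[170:320,300:440,::-1].repeat(4,0).repeat(4,1))
E
```

```text
fit 10 [0.0, -11.0, 336.0, 0.0, -16.0, 559.0, 0.0, -0.0, 382.0, -0.0, 0.0, 376.0] max res 0.02
7.4 [ 1.32  0.75 -0.94  2.37  2.07  0.53 -0.17] [ 0.   -0.08  0.02 -0.02 -0.08 -0.07  0.05] [ 428.7 -333.1   96.4] [-0.3 -0.4 -3.3] 15.7
```

View pics/sc4.png

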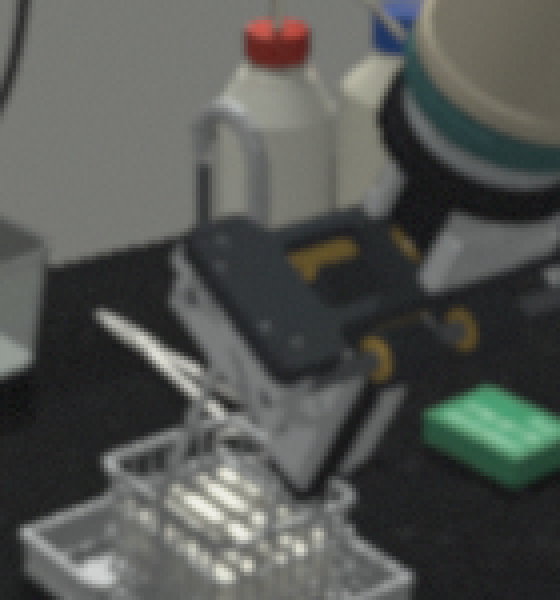

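```bash
cat >> st.py <<'E'
TL=np.radians(28)
def TT(ox,hz,pose=ST,tl=TL):
    R=toolR(pose[2],tl); return w(pose,(ox-65,0,hz+105))[0]+19*R.as_matrix()[:,2], R*Rn.from_euler("z",np.pi)
E
python3 - <<'E'
from st import *
T0=np.array([428.5,-335.5,97.]); 
T,R=TT(1,33); print(T,T-T0,(R*R0.inv()).as_rotvec(degrees=True))
q=s["qpos"]
for a in np.linspace(.1,1,10):
    q=track(q,P,T0+a*(T-T0)+[0,0,0],R,n=5); 
    print(q.round(2),np.linalg.norm(fkg(q,P)[0]-(T0+a*(T-T0))).round(1))
E
```

```text
fit 11 [0.0, -11.0, 336.0, 0.0, -16.0, 559.0, 0.0, -0.0, 382.0, -0.0, 0.0, 376.0] max res 0.02
7.5 [ 1.32  0.75 -0.94  2.37  2.07  0.53 -0.17] [ 0.    0.01  0.   -0.    0.01  0.01 -0.  ] [ 429.  -333.8   96.8] [ 0.3 -0.5 -2.9] 15.6
[ 565.80987582 -127.6277004   121.22399574] [137.30987582 207.8722996   24.22399574] [-0.28474689 -0.02126758  4.74485702]
[ 1.3   0.75 -0.94  2.36  2.07  0.5  -0.13] 0.0
[ 1.24  0.74 -0.96  2.37  2.05  0.54 -0.17] 0.0
[ 1.18  0.74 -0.98  2.37  2.02  0.57 -0.2 ] 0.0
[ 1.12  0.74 -0.99  2.37  1.99  0.61 -0.23] 0.0
[ 1.06  0.74 -1.    2.36  1.96  0.64 -0.26] 0.0
[ 1.    0.74 -1.01  2.35  1.92  0.67 -0.29] 0.0
[ 0.94  0.74 -1.01  2.34  1.89  0.69 -0.31] 0.0
[ 0.88  0.74 -1.01  2.32  1.85  0.72 -0.32] 0.0
[ 0.83  0.74 -1.02  2.3   1.81  0.74 -0.33] 0.0
[ 0.77  0.74 -1.02  2.27  1.78  0.76 -0.34] 0.0
```

Emit:
apply_moves(
  series=[
    {"translation": [0,0,8],"angular": [0,0,0],"jaw": 5},
    {"translation": [0,0,18],"angular": [0,0,0],"jaw": 5},
    {"translation": [0,0,26],"angular": [0,0,0],"jaw": 5},
    {"translation": [3,5,27],"angular": [0,0,0.2],"jaw": 5},
    {"translation": [10,15,27],"angular": [0,0,0.6],"jaw": 5},
    {"translation": [22,33,27],"angular": [0,0,1],"jaw": 5},
    {"translation": [34,51,27],"angular": [-0.1,0,1.5],"jaw": 5},
    {"translation": [46,69,27],"angular": [-0.1,0,2],"jaw": 5},
  ],
)

```text
clock: 8.5
tool_pos: [475.4, -263.6, 123.3]
tool_rot: [0.188, 0.952, -0.045, 0.237]
wrist_force: [-0.2, -0.8, -3.0]
width: 16.0
```

Emit:
apply_moves(
  series=[
    {"translation": [11,17,0],"angular": [0,0,0.3],"jaw": 5},
    {"translation": [22,33,0],"angular": [0,0,0.7],"jaw": 5},
    {"translation": [33,50,0],"angular": [-0.1,0,1],"jaw": 5},
    {"translation": [42,64,0],"angular": [-0.1,0,1.4],"jaw": 5},
    {"translation": [50,76,0],"angular": [-0.1,0,1.8],"jaw": 5},
    {"translation": [56,85,0],"angular": [-0.1,0,2.2],"jaw": 5},
    {"translation": [60,91,0],"angular": [-0.1,0,2.5],"jaw": 5},
    {"translation": [60,91,0],"angular": [-0.2,0,2.7],"jaw": 5},
  ],
)

```text
clock: 9.5
tool_pos: [535.0, -174.2, 123.7]
tool_rot: [0.166, 0.956, -0.042, 0.238]
wrist_force: [1.0, -0.1, -2.9]
width: 15.6
```

```bash
python3 - <<'E'
from st import *
for n in("scene","top"):
    im=optics.capture(n)[:,:,::-1]; cv2.imwrite(f"pics/{n}5.png",im)
    c=im[70:370,100:420] if n=="scene" else im[70:310,100:360]
    cv2.imwrite(f"pics/{n}5c.png",cv2.convertScaleAbs(cv2.resize(c,None,fx=2.4,fy=2.4,interpolation=2)[:600],alpha=1.5,beta=20))
T,R=TT(1,33); print(T-s["tool_pos"],(R*R0.inv()).as_rotvec(degrees=True))
E
```

```text
fit 12 [0.0, -11.0, 336.0, 0.0, -16.0, 559.0, 0.0, -0.0, 382.0, -0.0, 0.0, 376.0] max res 0.02
9.5 [ 0.89  0.71 -1.    2.32  1.83  0.68 -0.3 ] [ 0.01 -0.    0.01  0.01  0.02  0.01  0.02] [ 535.  -174.2  123.7] [ 1.  -0.1 -2.9] 15.6
[30.77061518 46.57494341 -2.46161388] [ 0.0725643  -0.01996684  0.06791434]
```

View pics/scene5c.png

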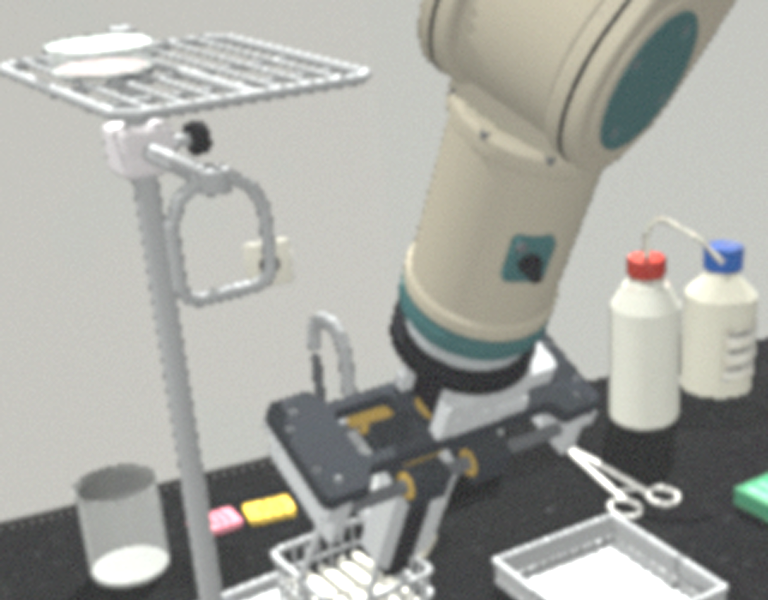

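View pics/top5c.png

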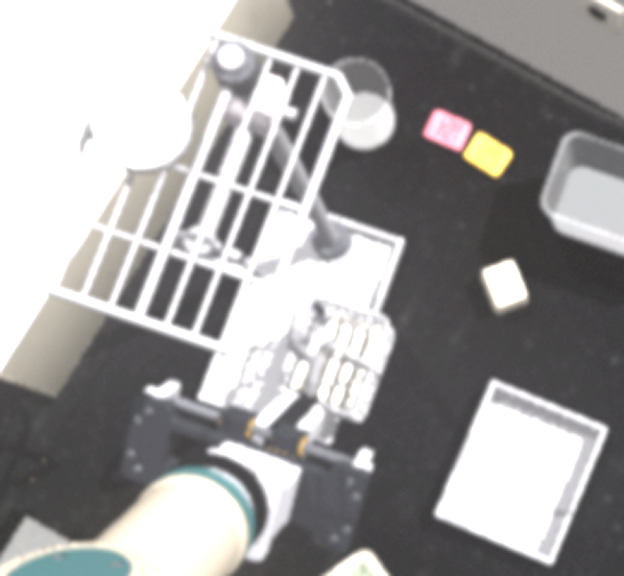

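```bash
cat > ov.py <<'E'
from st import *
def basketpose(s,pitch=0.):
    R0=Rn.from_quat(s["tool_rot"]); z=R0.as_matrix()[:,2]; H=s["tool_pos"]-19*z
    yaw=np.arctan2(z[1],z[0]); return H,yaw
def bpts(s,pts,pitch=0,dx=0,dz=0):
    H,yaw=basketpose(s); q=np.array(pts,float)-[-65,0,105]+[dx,0,dz]
    return H+(Rn.from_euler("z",yaw)*Rn.from_euler("y",pitch)).apply(q)
def overlay(im,n,s,box,sc,fn,pitch=0,dx=0,dz=0):
    im=cv2.convertScaleAbs(cv2.resize(im,None,fx=sc,fy=sc,interpolation=2),alpha=1.5,beta=15)
    for pts,col in (([(-20,0,150),(-20,0,210),(-16,0,220),(-1,0,227.5),(14,0,220),(18,0,210),(18,0,197)],(0,255,0)),([(18,0,150),(18,0,195)],(255,0,255)),([(45,35,55),(45,-35,55),(-45,-35,55),(-45,35,55),(45,35,55)],(0,0,255)),([(-47,0,74),(-83,0,136)],(0,255,255))):
        q=((proj(n,bpts(s,pts,pitch,dx,dz))+.5)*sc-.5).round().astype(int); cv2.polylines(im,[q.reshape(-1,1,2)],False,col,1)
    x,y,w_,h_=[int(v*sc) for v in box]; cv2.imwrite(fn,im[y:y+h_,x:x+w_])
E
python3 - <<'E'
from ov import *
overlay(cv2.imread("pics/scene5.png"),"scene",s,(190,190,110,140),4,"pics/ov5.png")
overlay(cv2.imread("pics/top5.png"),"top",s,(170,150,120,130),4,"pics/ov5t.png")
E
```

```text
fit 13 [0.0, -11.0, 336.0, 0.0, -16.0, 559.0, 0.0, -0.0, 382.0, -0.0, 0.0, 376.0] max res 0.02
9.6 [ 0.9   0.71 -1.    2.32  1.83  0.68 -0.3 ] [ 0.01 -0.    0.    0.   -0.   -0.   -0.  ] [ 534.4 -175.1  123.5] [ 0.5 -0.8 -3.4] 15.7
```

View pics/ov5.png

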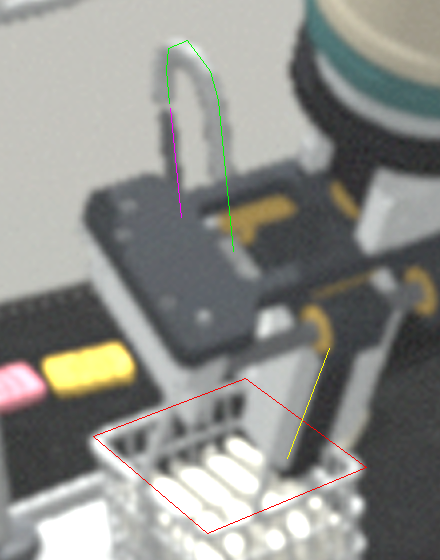

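View pics/ov5t.png

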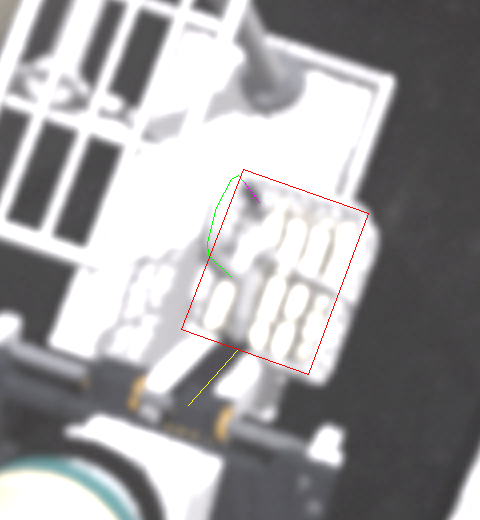

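Emit:
apply_moves(
  series=[
    {"translation": [3,4,0],"angular": [0,0,0],"jaw": 5},
    {"translation": [8,12,-1],"angular": [0,0,0],"jaw": 5},
    {"translation": [14,21,-1],"angular": [0,0,0],"jaw": 5},
    {"translation": [20,30,-1],"angular": [0,0,0],"jaw": 5},
    {"translation": [25,38,-1],"angular": [0,0,0],"jaw": 5},
    {"translation": [29,43,-1],"angular": [0,0,0],"jaw": 5},
    {"translation": [31,46,0],"angular": [0,0,0],"jaw": 5},
    {"translation": [31,46,4],"angular": [0,0,0],"jaw": 5},
  ],
)

```text
clock: 10.6
tool_pos: [565.7, -128.4, 127.6]
tool_rot: [0.166, 0.956, -0.042, 0.238]
wrist_force: [0.3, -0.2, -2.8]
width: 15.7
```

```bash
python3 - <<'E'
from ov import *
im=optics.capture("scene")[:,:,::-1]; cv2.imwrite("pics/scene6.png",im)
overlay(im.copy(),"scene",s,(140,130,110,140),5,"pics/ov6.png")
H,y=basketpose(s); print(H,y, "origin in stand frame:", (np.array([[np.cos(ST[2]),np.sin(ST[2])],[-np.sin(ST[2]),np.cos(ST[2])]])@(bpts(s,[(0,0,0)])[0][:2]-ST[:2])).round(1), "hz",bpts(s,[(0,0,0)])[0][2])
E
```

```text
fit 14 [0.0, -11.0, 336.0, 0.0, -16.0, 559.0, 0.0, -0.0, 382.0, -0.0, 0.0, 376.0] max res 0.02
10.6 [ 0.77  0.72 -1.01  2.27  1.75  0.74 -0.32] [ 0.03 -0.09 -0.01 -0.02 -0.12 -0.05  0.11] [ 565.7 -128.4  127.6] [ 0.3 -0.2 -2.8] 15.7
[ 557.29708571 -125.37025437  144.38528502] -0.34643334058643 origin in stand frame: [ 1.1 -1. ] hz 39.385285022776145
```

View pics/ov6.png

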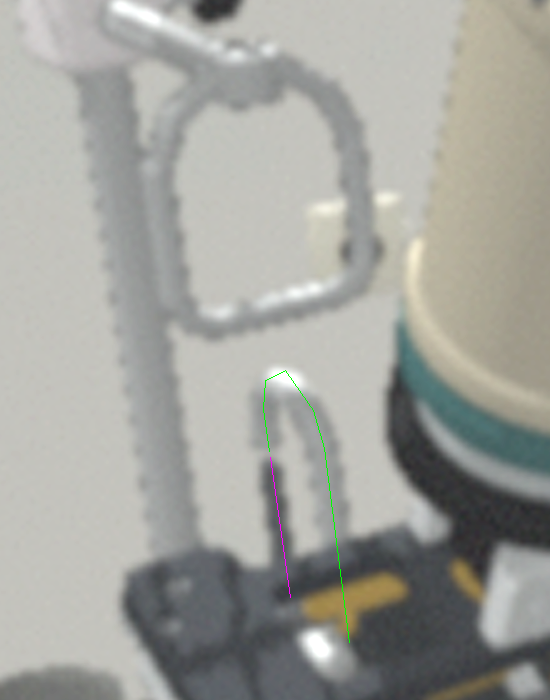

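Emit:
apply_moves(
  series=[
    {"translation": [0,0,3],"angular": [0,0,0],"jaw": 5},
    {"translation": [0,0,6],"angular": [0,0,0],"jaw": 5},
    {"translation": [0,0,8],"angular": [0,0,0],"jaw": 5},
    {"translation": [0,0,9],"angular": [0,0,0],"jaw": 5},
    {"translation": [0,0,10],"angular": [0,0,0],"jaw": 5},
    {"translation": [0,0,11],"angular": [0,0,0],"jaw": 5},
    {"translation": [0,0,12],"angular": [0,0,0],"jaw": 5},
    {"translation": [0,0,12],"angular": [0,0,0],"jaw": 5},
  ],
)

```text
clock: 11.65
tool_pos: [565.8, -128.5, 139.7]
tool_rot: [0.166, 0.956, -0.042, 0.238]
wrist_force: [-0.9, 0.2, -3.1]
width: 15.5
```

Emit:
apply_moves(
  series=[
    {"translation": [0,0,0.3],"angular": [0,0,0],"jaw": 5},
    {"translation": [0,0,0.6],"angular": [0,0,0],"jaw": 5},
    {"translation": [0,0,0.9],"angular": [0,0,0],"jaw": 5},
    {"translation": [0,0,1.2],"angular": [0,0,0],"jaw": 5},
    {"translation": [0,0,1.5],"angular": [0,0,0],"jaw": 5},
    {"translation": [0,0,1.8],"angular": [0,0,0],"jaw": 5},
    {"translation": [0,0,2],"angular": [0,0,0],"jaw": 5},
    {"translation": [0,0,2],"angular": [0,0,0],"jaw": 5},
  ],
)

```text
clock: 12.65
tool_pos: [565.8, -128.6, 141.7]
tool_rot: [0.166, 0.956, -0.042, 0.238]
wrist_force: [-0.4, 0.0, -2.9]
width: 15.8
```

Emit:
apply_moves(
  series=[
    {"translation": [0,0,0.3],"angular": [0,0,0],"jaw": 5},
    {"translation": [0,0,0.6],"angular": [0,0,0],"jaw": 5},
    {"translation": [0,0,0.9],"angular": [0,0,0],"jaw": 5},
    {"translation": [0,0,1.2],"angular": [0,0,0],"jaw": 5},
    {"translation": [0,0,1.5],"angular": [0,0,0],"jaw": 5},
    {"translation": [0,0,1.8],"angular": [0,0,0],"jaw": 5},
    {"translation": [0,0,2],"angular": [0,0,0],"jaw": 5},
    {"translation": [0,0,2],"angular": [0,0,0],"jaw": 5},
  ],
)

```text
clock: 13.65
tool_pos: [565.4, -128.5, 143.2]
tool_rot: [0.166, 0.956, -0.042, 0.238]
wrist_force: [2.3, -0.7, -7.8]
width: 16.0
```

```bash
python3 - <<'E'
from ov import *
im=optics.capture("scene")[:,:,::-1]; cv2.imwrite("pics/scene7.png",im)
overlay(im.copy(),"scene",s,(140,130,110,120),5,"pics/ov7.png")
print("hz",bpts(s,[(0,0,0)])[0][2])
E
```

```text
fit 15 [0.0, -11.0, 336.0, 0.0, -16.0, 559.0, 0.0, -0.0, 382.0, -0.0, 0.0, 376.0] max res 0.02
13.65 [ 0.78  0.68 -1.02  2.25  1.69  0.71 -0.26] [-0.  0. -0.  0. -0. -0. -0.] [ 565.4 -128.5  143.2] [ 2.3 -0.7 -7.8] 16.0
hz 54.99056370400197
```

View pics/ov7.png

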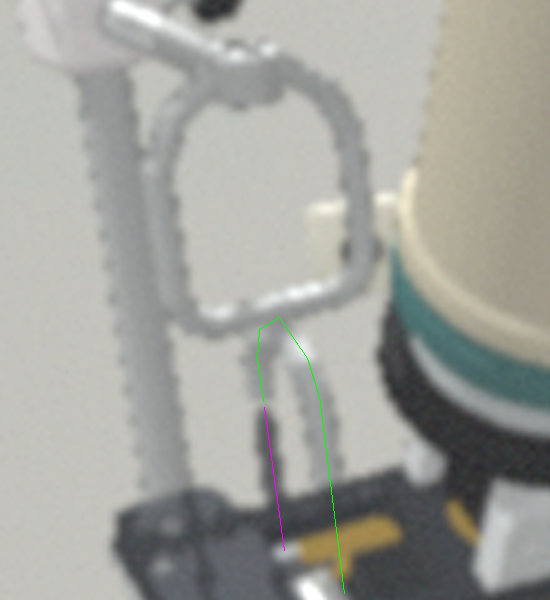

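```bash
python3 - <<'E'
from ov import *
q=s["qpos"]; p0=s["tool_pos"]; u=np.array([np.cos(-.342),np.sin(-.342),0])
for d,z in ((0,130),(-20,130),(-43,130),(-43,160),(-43,188.5),(-30,188.5),(-15,188.5),(0,188.5),(12,188.5),(10,177),(2,160)):
    T=p0+u*d; T[2]=z; q=track(q,P,T,R0,n=15); print(d,z,(T-p0).round(1),q.round(2),np.linalg.norm(fkg(q,P)[0]-T).round(2))
E
```

```text
fit 16 [0.0, -11.0, 336.0, 0.0, -16.0, 559.0, 0.0, -0.0, 382.0, -0.0, 0.0, 376.0] max res 0.02
13.7 [ 0.78  0.68 -1.02  2.25  1.69  0.72 -0.26] [ 0.  0. -0.  0.  0.  0. -0.] [ 565.4 -128.5  143.2] [ 1.1  0.2 -9.1] 15.6
0 130 [  0.    0.  -13.2] [ 0.77  0.72 -1.01  2.27  1.74  0.73 -0.31] 0.0
-20 130 [-18.8   6.7 -13.2] [ 0.77  0.7  -1.02  2.31  1.77  0.75 -0.37] 0.0
-43 130 [-40.5  14.4 -13.2] [ 0.77  0.69 -1.04  2.37  1.8   0.76 -0.44] 0.0
-43 160 [-40.5  14.4  16.8] [ 0.8   0.61 -1.05  2.34  1.68  0.7  -0.33] 0.0
-43 188.5 [-40.5  14.4  45.3] [ 0.83  0.53 -1.07  2.31  1.54  0.65 -0.19] 0.0
-30 188.5 [-28.3  10.1  45.3] [ 0.83  0.55 -1.06  2.28  1.53  0.65 -0.16] 0.0
-15 188.5 [-14.1   5.   45.3] [ 0.82  0.56 -1.05  2.25  1.51  0.65 -0.12] 0.0
0 188.5 [ 0.   0.  45.3] [ 0.82  0.58 -1.04  2.21  1.49  0.66 -0.08] 0.0
12 188.5 [11.3 -4.  45.3] [ 0.82  0.6  -1.04  2.18  1.48  0.67 -0.05] 0.0
10 177 [ 9.4 -3.4 33.8] [ 0.8   0.61 -1.02  2.2   1.53  0.67 -0.1 ] 0.0
2 160 [ 1.9 -0.7 16.8] [ 0.78  0.64 -1.01  2.23  1.62  0.68 -0.2 ] 0.0
```

Emit:
apply_moves(
  series=[
    {"translation": [0,0,-8],"angular": [0,0,0],"jaw": 5},
    {"translation": [0,0,-14],"angular": [0,0,0],"jaw": 5},
    {"translation": [-6,2,-14],"angular": [0,0,0],"jaw": 5},
    {"translation": [-16,6,-14],"angular": [0,0,0],"jaw": 5},
    {"translation": [-28,10,-14],"angular": [0,0,0],"jaw": 5},
    {"translation": [-37,13,-14],"angular": [0,0,0],"jaw": 5},
    {"translation": [-41,14.5,-12],"angular": [0,0,0],"jaw": 5},
    {"translation": [-41,14.5,-4],"angular": [0,0,0],"jaw": 5},
  ],
)

```text
clock: 14.7
tool_pos: [524.4, -113.9, 139.7]
tool_rot: [0.166, 0.956, -0.042, 0.238]
wrist_force: [-0.0, -0.2, -3.5]
width: 16.0
```

Emit:
apply_moves(
  series=[
    {"translation": [0,0,10],"angular": [0,0,0],"jaw": 5},
    {"translation": [0,0,20],"angular": [0,0,0],"jaw": 5},
    {"translation": [0,0,30],"angular": [0,0,0],"jaw": 5},
    {"translation": [0,0,38],"angular": [0,0,0],"jaw": 5},
    {"translation": [0,0,44],"angular": [0,0,0],"jaw": 5},
    {"translation": [0,0,48],"angular": [0,0,0],"jaw": 5},
    {"translation": [0,0,49],"angular": [0,0,0],"jaw": 5},
    {"translation": [0,0,49],"angular": [0,0,0],"jaw": 5},
  ],
)

```text
clock: 15.7
tool_pos: [524.7, -114.1, 188.6]
tool_rot: [0.166, 0.956, -0.042, 0.238]
wrist_force: [0.1, 1.8, -3.8]
width: 15.8
```

```bash
python3 - <<'E'
from ov import *
im=optics.capture("scene")[:,:,::-1]; cv2.imwrite("pics/scene8.png",im)
overlay(im.copy(),"scene",s,(150,110,110,120),5,"pics/ov8.png")
print("hz",bpts(s,[(0,0,0)])[0][2])
E
```

```text
fit 17 [0.0, -11.0, 336.0, 0.0, -16.0, 559.0, 0.0, -0.0, 382.0, -0.0, 0.0, 376.0] max res 0.02
15.7 [ 0.84  0.54 -1.08  2.31  1.54  0.65 -0.2 ] [-0.  0.  0.  0.  0.  0. -0.] [ 524.7 -114.1  188.6] [ 0.1  1.8 -3.8] 15.8
hz 100.34877526053273
```

View pics/ov8.png

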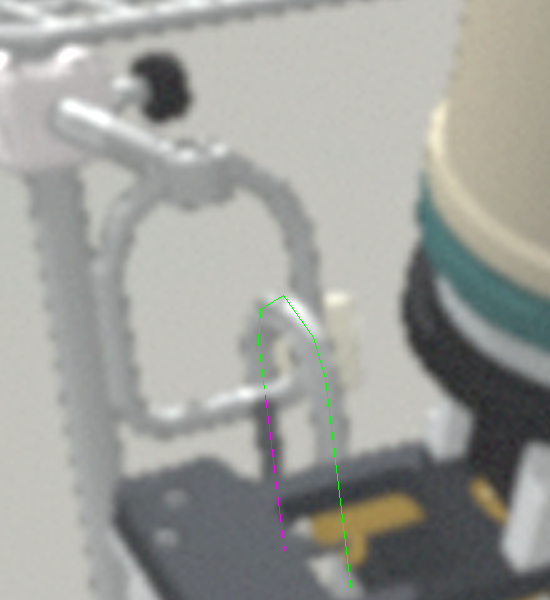

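Emit:
apply_moves(
  series=[
    {"translation": [4,-1.4,0],"angular": [0,0,0],"jaw": 5},
    {"translation": [8,-2.8,0],"angular": [0,0,0],"jaw": 5},
    {"translation": [12,-4.3,0],"angular": [0,0,0],"jaw": 5},
    {"translation": [15,-5.3,0],"angular": [0,0,0],"jaw": 5},
    {"translation": [18,-6.4,0],"angular": [0,0,0],"jaw": 5},
    {"translation": [20,-7.1,0],"angular": [0,0,0],"jaw": 5},
    {"translation": [22,-7.8,0],"angular": [0,0,0],"jaw": 5},
    {"translation": [24,-8.5,0],"angular": [0,0,0],"jaw": 5},
  ],
  squeeze=60,
)

```text
clock: 16.75
tool_pos: [548.7, -122.5, 188.6]
tool_rot: [0.166, 0.956, -0.042, 0.238]
wrist_force: [-3.7, 0.3, -3.0]
width: 15.9
```

```bash
python3 - <<'E'
from ov import *
im=optics.capture("scene")[:,:,::-1]; cv2.imwrite("pics/scene9.png",im)
overlay(im.copy(),"scene",s,(150,110,110,120),5,"pics/ov9.png")
u=np.array([np.cos(-.342),np.sin(-.342),0]);print("hz",bpts(s,[(0,0,0)])[0][2],"along",(bpts(s,[(0,0,0)])[0][:2]-ST[:2])@u[:2],s["wrist_force"]@u)
E
```

```text
fit 18 [0.0, -11.0, 336.0, 0.0, -16.0, 559.0, 0.0, -0.0, 382.0, -0.0, 0.0, 376.0] max res 0.01
16.75 [ 0.83  0.56 -1.06  2.25  1.52  0.66 -0.13] [-0.01  0.02  0.01 -0.04 -0.02  0.01  0.05] [ 548.7 -122.5  188.6] [-3.7  0.3 -3. ] 15.9
hz 100.39474340052612 along -16.84210352905314 -3.600762190963343
```

View pics/ov9.png

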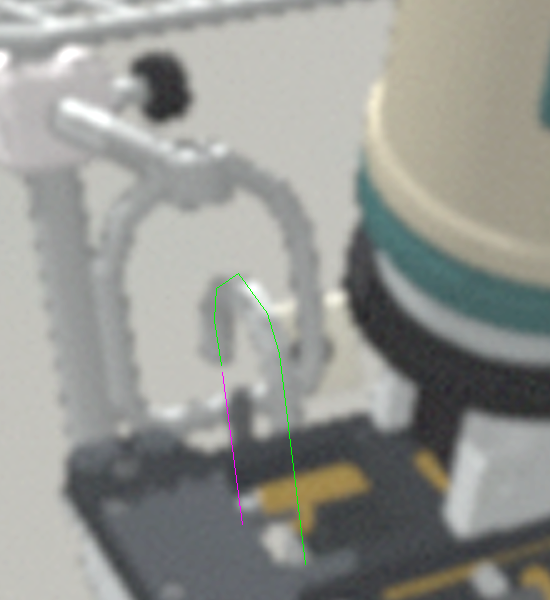

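Emit:
apply_moves(
  series=[
    {"translation": [3,-1.1,0],"angular": [0,0,0],"jaw": 5},
    {"translation": [6,-2.1,0],"angular": [0,0,0],"jaw": 5},
    {"translation": [9,-3.2,0],"angular": [0,0,0],"jaw": 5},
    {"translation": [12,-4.3,0],"angular": [0,0,0],"jaw": 5},
    {"translation": [15,-5.3,0],"angular": [0,0,0],"jaw": 5},
    {"translation": [17,-6,0],"angular": [0,0,0],"jaw": 5},
    {"translation": [19,-6.8,0],"angular": [0,0,0],"jaw": 5},
    {"translation": [20,-7.1,0],"angular": [0,0,0],"jaw": 5},
  ],
)

```text
clock: 17.8
tool_pos: [568.1, -129.6, 187.9]
tool_rot: [0.166, 0.956, -0.042, 0.237]
wrist_force: [-5.7, 2.0, -4.2]
width: 15.9
```

```bash
cat > look.py <<'E'
import sys
from ov import *
n=sys.argv[1]
im=optics.capture("scene")[:,:,::-1]; cv2.imwrite(f"pics/scene{n}.png",im)
overlay(im.copy(),"scene",s,(150,110,110,120),5,f"pics/ov{n}.png")
u=np.array([np.cos(-.342),np.sin(-.342),0]);print("hz",bpts(s,[(0,0,0)])[0][2],"along",(bpts(s,[(0,0,0)])[0][:2]-ST[:2])@u[:2],"F along",s["wrist_force"]@u)
E
python3 look.py 10
```

```text
fit 19 [0.0, -11.0, 336.0, 0.0, -16.0, 559.0, 0.0, -0.0, 382.0, -0.0, 0.0, 376.0] max res 0.01
17.8 [ 0.82  0.59 -1.05  2.2   1.49  0.67 -0.07] [-0.    0.01  0.   -0.02 -0.01  0.01  0.02] [ 568.1 -129.6  187.9] [-5.7  2.  -4.2] 15.9
hz 99.7157490191232 along 3.84248081161753 F along -6.057534607005217
```

View pics/ov10.png

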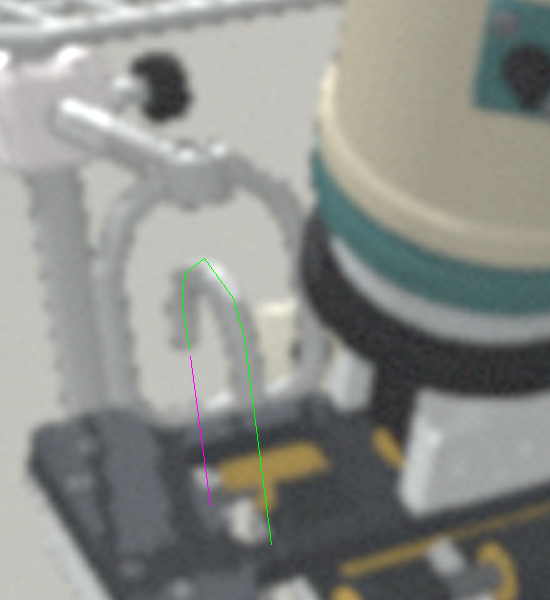

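Emit:
apply_moves(
  series=[
    {"translation": [0.9,-0.3,0],"angular": [0,0,0],"jaw": 5},
    {"translation": [1.8,-0.6,0],"angular": [0,0,0],"jaw": 5},
    {"translation": [2.5,-0.9,0],"angular": [0,0,0],"jaw": 5},
    {"translation": [3.2,-1.1,0],"angular": [0,0,0],"jaw": 5},
    {"translation": [3.8,-1.4,0],"angular": [0,0,0],"jaw": 5},
    {"translation": [4.3,-1.5,0],"angular": [0,0,0],"jaw": 5},
    {"translation": [4.3,-1.5,0],"angular": [0,0,0],"jaw": 5},
    {"translation": [4.3,-1.5,0],"angular": [0,0,0],"jaw": 5},
  ],
)

```text
clock: 18.85
tool_pos: [573.1, -131.3, 188.5]
tool_rot: [0.166, 0.956, -0.042, 0.238]
wrist_force: [-2.2, 0.8, -7.9]
width: 15.9
```

```bash
python3 look.py 11
```

```text
fit 20 [0.0, -11.0, 336.0, 0.0, -16.0, 559.0, 0.0, -0.0, 382.0, -0.0, 0.0, 376.0] max res 0.01
18.85 [ 0.82  0.59 -1.05  2.19  1.49  0.67 -0.06] [-0.  0. -0. -0. -0.  0. -0.] [ 573.1 -131.3  188.5] [-2.2  0.8 -7.9] 15.9
hz 100.28813349376975 along 9.101610519621076 F along -2.357883378180526
```

Emit:
apply_moves(
  series=[
    {"translation": [0,0,-1.5],"angular": [0,0,0],"jaw": 5},
    {"translation": [0,0,-3],"angular": [0,0,0],"jaw": 5},
    {"translation": [0,0,-5],"angular": [0,0,0],"jaw": 5},
    {"translation": [0,0,-7],"angular": [0,0,0],"jaw": 5},
    {"translation": [0,0,-9],"angular": [0,0,0],"jaw": 5},
    {"translation": [0,0,-11],"angular": [0,0,0],"jaw": 5},
    {"translation": [0,0,-13],"angular": [0,0,0],"jaw": 5},
    {"translation": [0,0,-15],"angular": [0,0,0],"jaw": 5},
  ],
)

```text
clock: 19.9
tool_pos: [573.2, -131.2, 173.6]
tool_rot: [0.166, 0.956, -0.042, 0.238]
wrist_force: [0.1, 0.1, -2.6]
width: 15.8
```

```bash
python3 look.py 12
```

```text
fit 21 [0.0, -11.0, 336.0, 0.0, -16.0, 559.0, 0.0, -0.0, 382.0, -0.0, 0.0, 376.0] max res 0.01
19.9 [ 0.8   0.62 -1.03  2.21  1.55  0.68 -0.12] [-0.02  0.03  0.02  0.02  0.07  0.01 -0.06] [ 573.2 -131.2  173.6] [ 0.1  0.1 -2.6] 15.8
hz 85.39104483600593 along 9.135242009585646 F along 0.09486169348619239
```

View pics/ov12.png

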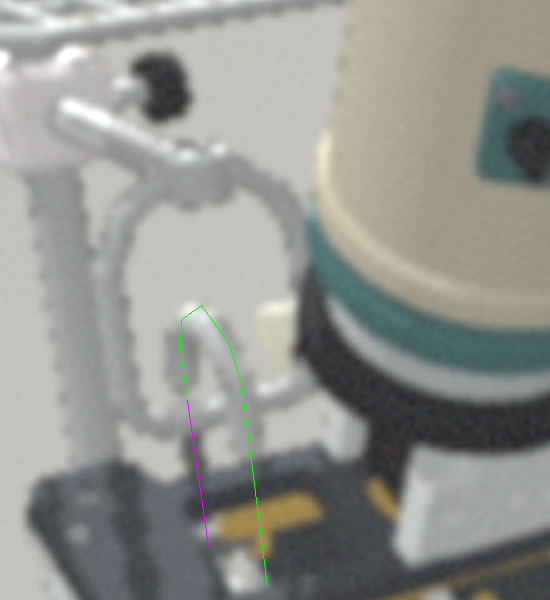

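Emit:
apply_moves(
  series=[
    {"translation": [-1.5,0.5,-1],"angular": [0,0,0],"jaw": 5},
    {"translation": [-3,1.1,-2],"angular": [0,0,0],"jaw": 5},
    {"translation": [-5,1.8,-4],"angular": [0,0,0],"jaw": 5},
    {"translation": [-6.5,2.3,-6],"angular": [0,0,0],"jaw": 5},
    {"translation": [-7.5,2.7,-8],"angular": [0,0,0],"jaw": 5},
    {"translation": [-7.5,2.7,-10],"angular": [0,0,0],"jaw": 5},
    {"translation": [-7.5,2.7,-11.5],"angular": [0,0,0],"jaw": 5},
    {"translation": [-7.5,2.7,-12.5],"angular": [0,0,0],"jaw": 5},
  ],
)

```text
clock: 20.95
tool_pos: [565.6, -128.4, 161.1]
tool_rot: [0.166, 0.956, -0.042, 0.238]
wrist_force: [-0.6, -0.0, -3.1]
width: 15.5
```

Emit:
apply_moves(
  series=[
    {"translation": [0,0,-0.2],"angular": [0,0,0],"jaw": 5},
    {"translation": [0,0,-0.4],"angular": [0,0,0],"jaw": 5},
    {"translation": [0,0,-0.6],"angular": [0,0,0],"jaw": 5},
    {"translation": [0,0,-0.8],"angular": [0,0,0],"jaw": 5},
    {"translation": [0,0,-1],"angular": [0,0,0],"jaw": 5},
    {"translation": [0,0,-1.2],"angular": [0,0,0],"jaw": 5},
    {"translation": [0,0,-1.2],"angular": [0,0,0],"jaw": 5},
    {"translation": [0,0,-1.2],"angular": [0,0,0],"jaw": 5},
  ],
)

```text
clock: 21.95
tool_pos: [565.6, -128.4, 160.0]
tool_rot: [0.166, 0.956, -0.042, 0.238]
wrist_force: [0.1, -0.3, -3.6]
width: 15.6
```

```bash
python3 look.py 13
```

```text
fit 22 [0.0, -11.0, 336.0, 0.0, -16.0, 559.0, 0.0, -0.0, 382.0, -0.0, 0.0, 376.0] max res 0.01
21.95 [ 0.79  0.64 -1.02  2.24  1.62  0.69 -0.2 ] [ 0. -0. -0. -0. -0.  0.  0.] [ 565.6 -128.4  160. ] [ 0.1 -0.3 -3.6] 15.6
hz 71.73798107669572 along 1.067138680843914 F along 0.22750917897587022
```

View pics/ov13.png

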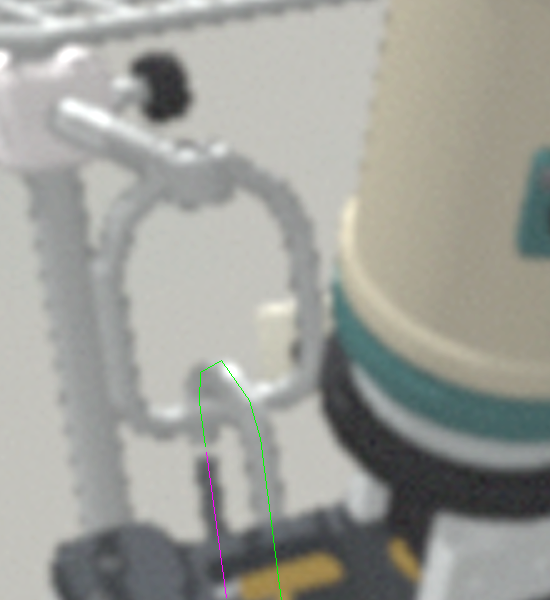

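Gate is shut and the bar is inside the hook near the bow. I'll continue lowering gently until the bar takes the weight.

Emit:
apply_moves(
  series=[
    {"translation": [0,0,-0.2],"angular": [0,0,0],"jaw": 5},
    {"translation": [0,0,-0.4],"angular": [0,0,0],"jaw": 5},
    {"translation": [0,0,-0.6],"angular": [0,0,0],"jaw": 5},
    {"translation": [0,0,-0.8],"angular": [0,0,0],"jaw": 5},
    {"translation": [0,0,-1],"angular": [0,0,0],"jaw": 5},
    {"translation": [0,0,-1.2],"angular": [0,0,0],"jaw": 5},
    {"translation": [0,0,-1.2],"angular": [0,0,0],"jaw": 5},
    {"translation": [0,0,-1.2],"angular": [0,0,0],"jaw": 5},
  ],
)

```text
clock: 23.0
tool_pos: [566.0, -128.4, 159.2]
tool_rot: [0.166, 0.956, -0.042, 0.239]
wrist_force: [-1.6, -0.2, 2.1]
width: 15.8
```

Emit:
apply_moves(
  series=[
    {"translation": [0,0,0.4],"angular": [0,0,0],"jaw": 5},
    {"translation": [0,0,0.4],"angular": [0,0,0],"jaw": 5},
    {"translation": [0,0,0.4],"angular": [0,0,0],"jaw": 15.8},
    {"translation": [0,0,0.4],"angular": [0,0,0],"jaw": 17},
    {"translation": [0,0,0.4],"angular": [0,0,0],"jaw": 19},
    {"translation": [0,0,0.4],"angular": [0,0,0],"jaw": 22},
    {"translation": [0,0,0.4],"angular": [0,0,0],"jaw": 27},
    {"translation": [0,0,0.4],"angular": [0,0,0],"jaw": 34},
  ],
  squeeze=10,
)

```text
clock: 24.0
tool_pos: [565.6, -128.4, 159.2]
tool_rot: [0.166, 0.956, -0.042, 0.238]
wrist_force: [0.6, -0.3, -0.6]
width: 32.2
```

```bash
python3 look.py 14; python3 - <<'E'
import cv2
im=cv2.imread("pics/scene14.png"); cv2.imwrite("pics/s14.png",cv2.convertScaleAbs(cv2.resize(im[100:340,130:350],None,fx=2.5,fy=2.5,interpolation=2),alpha=1.5,beta=15))
E
```

```text
fit 23 [0.0, -11.0, 336.0, 0.0, -16.0, 559.0, 0.0, -0.0, 382.0, -0.0, 0.0, 376.0] max res 0.01
24.0 [ 0.79  0.65 -1.02  2.24  1.63  0.69 -0.21] [ 0.  0.  0. -0.  0. -0.  0.] [ 565.6 -128.4  159.2] [ 0.6 -0.3 -0.6] 32.2
hz 70.93464304009464 along 1.0524948236124503 F along 0.7159160447121137
```

View pics/s14.png

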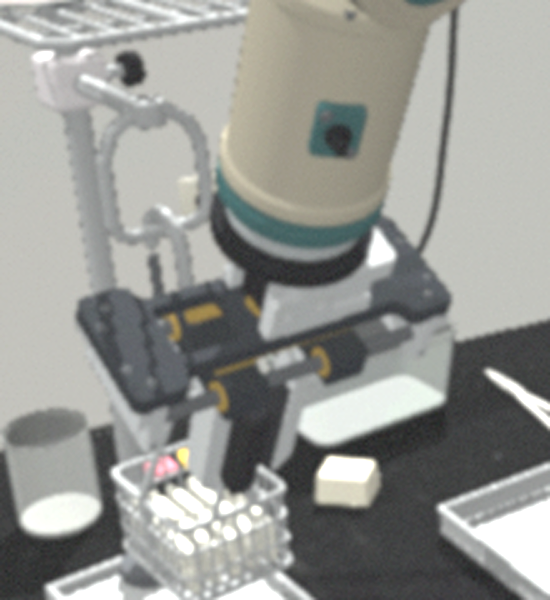

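```bash
python3 - <<'E'
from ov import *
q=s["qpos"]; z=R0.as_matrix()[:,2]
for d in (20,40,60,80,100,120):
    T=s["tool_pos"]-z*d; q=track(q,P,T,R0,n=10); print(d,(-z*d).round(1),q.round(2),np.linalg.norm(fkg(q,P)[0]-T).round(2))
E
```

```text
fit 24 [0.0, -11.0, 336.0, 0.0, -16.0, 559.0, 0.0, -0.0, 382.0, -0.0, 0.0, 376.0] max res 0.01
24.05 [ 0.79  0.65 -1.02  2.24  1.63  0.69 -0.21] [-0. -0. -0.  0.  0.  0. -0.] [ 565.6 -128.4  159.2] [ 0.4 -0.4 -0.7] 33.7
20 [-8.8  3.2 17.7] [ 0.81  0.6  -1.04  2.25  1.56  0.67 -0.16] 0.0
40 [-17.7   6.4  35.3] [ 0.84  0.55 -1.07  2.25  1.49  0.65 -0.1 ] 0.0
60 [-26.5   9.6  53. ] [ 0.87  0.5  -1.09  2.25  1.41  0.64 -0.04] 0.0
80 [-35.3  12.7  70.6] [ 0.9   0.46 -1.13  2.24  1.32  0.63  0.03] 0.0
100 [-44.2  15.9  88.3] [ 0.95  0.41 -1.17  2.24  1.23  0.62  0.11] 0.0
120 [-53.   19.1 106. ] [ 1.01  0.37 -1.22  2.23  1.14  0.62  0.19] 0.0
```

Emit:
apply_moves(
  series=[
    {"translation": [0,0,0],"angular": [0,0,0],"jaw": 45},
    {"translation": [0,0,0],"angular": [0,0,0],"jaw": 55},
    {"translation": [0,0,0],"angular": [0,0,0],"jaw": 60},
    {"translation": [-4,1.5,9],"angular": [0,0,0],"jaw": 60},
    {"translation": [-11,4,22],"angular": [0,0,0],"jaw": 60},
    {"translation": [-18,6.5,36],"angular": [0,0,0],"jaw": 60},
    {"translation": [-26.5,9.5,53],"angular": [0,0,0],"jaw": 60},
    {"translation": [-35,12.5,70],"angular": [0,0,0],"jaw": 60},
  ],
)

```text
clock: 25.05
tool_pos: [530.1, -115.5, 230.2]
tool_rot: [0.166, 0.956, -0.042, 0.238]
wrist_force: [-0.4, 1.1, -0.4]
width: 60.0
```

Emit:
apply_moves(
  series=[
    {"translation": [-8,0,10],"angular": [0,0,0],"jaw": 60},
    {"translation": [-16,-2,15],"angular": [0,0,0],"jaw": 60},
    {"translation": [-26,-6,18],"angular": [0,0,0],"jaw": 60},
    {"translation": [-38,-12,20],"angular": [0,0,0],"jaw": 60},
    {"translation": [-48,-18,20],"angular": [0,0,0],"jaw": 60},
    {"translation": [-55,-23,20],"angular": [0,0,0],"jaw": 60},
    {"translation": [-58,-26,20],"angular": [0,0,0],"jaw": 60},
    {"translation": [-58,-26,20],"angular": [0,0,0],"jaw": 60},
  ],
)

```text
clock: 26.05
tool_pos: [472.5, -142.2, 249.2]
tool_rot: [0.166, 0.956, -0.042, 0.238]
wrist_force: [0.1, 0.3, 0.2]
width: 59.9
```

```bash
python3 - <<'E'
from st import *
for n in("scene","top"):
    im=optics.capture(n)[:,:,::-1]; cv2.imwrite(f"pics/{n}15.png",im)
    c=im[70:400,100:420] if n=="scene" else im[70:340,100:420]
    cv2.imwrite(f"pics/{n}15c.png",cv2.convertScaleAbs(cv2.resize(c,None,fx=1.8,fy=1.8,interpolation=2),alpha=1.5,beta=15))
E
```

```text
fit 25 [0.0, -11.0, 336.0, 0.0, -16.0, 559.0, 0.0, -0.0, 382.0, -0.0, 0.0, 376.0] max res 0.01
26.05 [ 1.12  0.32 -1.18  2.33  1.19  0.48  0.22] [-0.01  0.01 -0.   -0.01  0.    0.   -0.  ] [ 472.5 -142.2  249.2] [0.1 0.3 0.2] 59.9
```

View pics/scene15c.png

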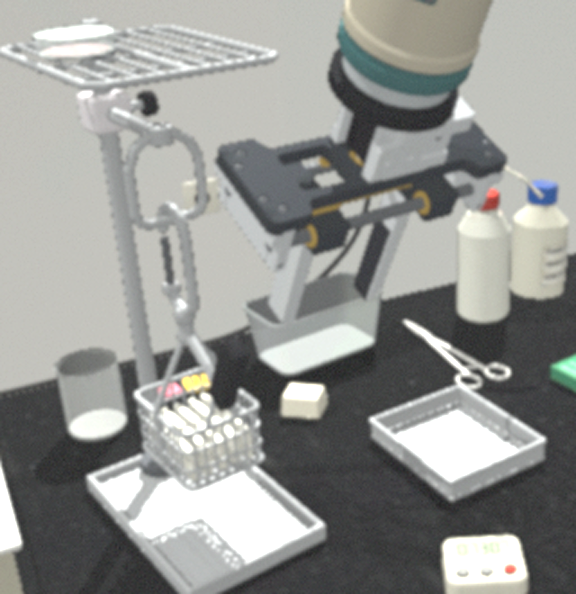

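View pics/top15c.png

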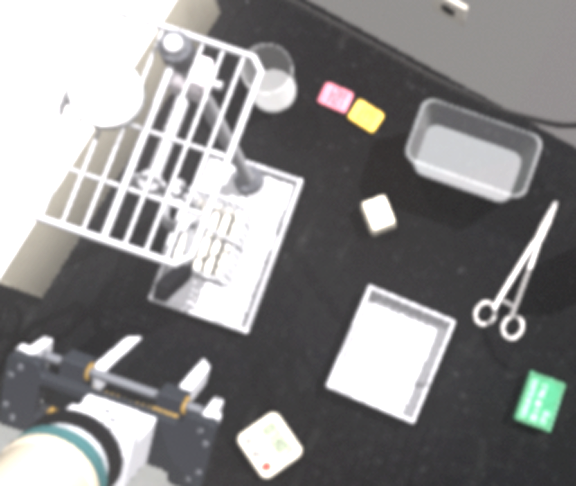

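The basket hangs from the bar with its gate shut, the arm is clear, and the bystanders are where they were. I'll wait a second and check that it's still.

Emit:
apply_moves(
  series=[
    {"translation": [0,0,0],"angular": [0,0,0],"jaw": 60},
    {"translation": [0,0,0],"angular": [0,0,0],"jaw": 60},
    {"translation": [0,0,0],"angular": [0,0,0],"jaw": 60},
    {"translation": [0,0,0],"angular": [0,0,0],"jaw": 60},
    {"translation": [0,0,0],"angular": [0,0,0],"jaw": 60},
    {"translation": [0,0,0],"angular": [0,0,0],"jaw": 60},
    {"translation": [0,0,0],"angular": [0,0,0],"jaw": 60},
    {"translation": [0,0,0],"angular": [0,0,0],"jaw": 60},
  ],
)

```text
clock: 27.15
tool_pos: [472.6, -141.9, 249.2]
tool_rot: [0.166, 0.956, -0.042, 0.238]
wrist_force: [0.8, 0.7, -0.3]
width: 60.2
```

```bash
python3 - <<'E'
from st import *
a=cv2.imread("pics/scene15.png").astype(float); b=optics.capture("scene")[:,:,::-1]; cv2.imwrite("pics/scene16.png",b)
c=optics.capture("scene")[:,:,::-1].astype(float); b=b.astype(float)
f=lambda x:cv2.GaussianBlur(x.mean(2),(0,0),1)[170:340,165:255]
print("diff 1s",np.abs(f(a)-f(b)).mean(),np.abs(f(a)-f(b)).max(),"consec",np.abs(f(c)-f(b)).max())
print(cv2.phaseCorrelate(f(a),f(b)))
z0=cv2.imread("pics/scene0.png").astype(float)
for nm,(x,y,w_,h_) in dict(wax=(250,278,36,28),timer=(338,358,60,50),slip=(402,262,45,32)).items():
    print(nm,np.abs(z0-b)[y:y+h_,x:x+w_].mean().round(2))
o=cv2.imread("pics/scene16.png")[140:345,150:260]; cv2.imwrite("pics/s16.png",cv2.convertScaleAbs(cv2.resize(o,None,fx=2.9,fy=2.9,interpolation=2),alpha=1.5,beta=15))
E
```

```text
fit 26 [0.0, -11.0, 336.0, 0.0, -16.0, 559.0, 0.0, -0.0, 382.0, -0.0, 0.0, 376.0] max res 0.01
27.15 [ 1.12  0.32 -1.18  2.33  1.19  0.48  0.22] [-0. -0. -0. -0. -0.  0.  0.] [ 472.6 -141.9  249.2] [ 0.8  0.7 -0.3] 60.2
diff 1s 0.36696166999080315 9.118543786032774 consec 6.661523261309867
((-0.019390806047503872, -0.0024810492787423755), 1.0029567859032424)
wax 1.51
timer 11.83
slip 1.49
```

View pics/s16.png

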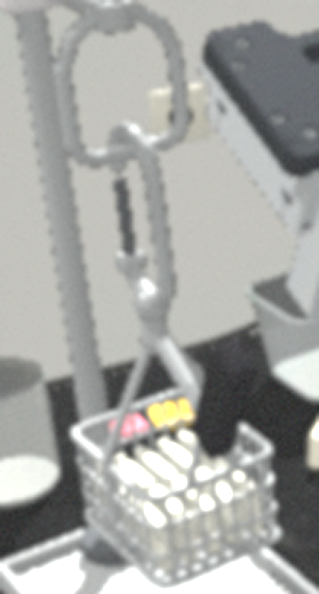

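Hook, bar and gate look right and the basket is still. The timer patch differs from the first picture, so I'll check whether it moved or is only shadowed.

```bash
python3 - <<'E'
import cv2,numpy as np
a=cv2.imread("pics/scene0.png")[345:415,330:405];b=cv2.imread("pics/scene16.png")[345:415,330:405]
cv2.imwrite("pics/tm.png",cv2.resize(np.hstack([a,b]),None,fx=5,fy=5,interpolation=2))
e=lambda x:cv2.Canny(x,60,150).astype(float)
print(cv2.phaseCorrelate(e(a),e(b)))
E
```

```text
((0.595733432063625, -0.07600973366134411), 0.8165287246067318)
```

View pics/tm.png

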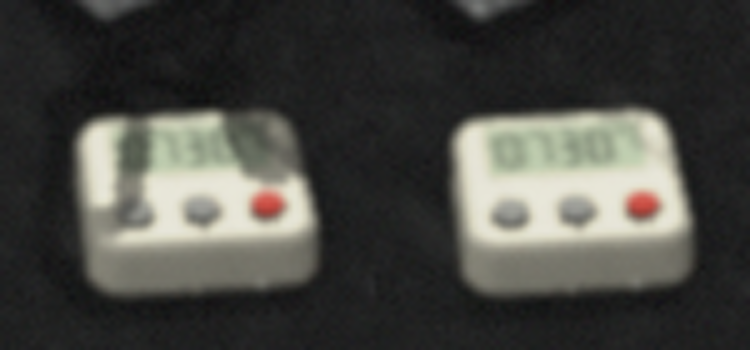

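The timer hasn't moved: the basket's shadow lay across it in the first picture and is now gone. Handing in.

```bash
python3 -c "
from station import env
print(env.finish_job()); print(env.get_state()['clock'])"
```

```text
the job is handed in; nothing more can be done
None
the job is handed in; nothing more can be done
```

The basket is hanging from the eye of the drip stand by its snap hook, and I handed the job in at about 27 s. `finish_job()` gives no verdict.

**What I did:**
- **Grip:** I took the basket by its black handle with the tool leaning 28° and lifted it out of the dish. The wrist read about 3 N.
- **Finding the bar:** I brought the hook up under the bar until it touched. The touch put the bar at about 286 mm, and the camera estimate was 285 mm.
- **Hooking on:** I pressed the gate about 36 mm above its hinge, through about 35 mm of travel. The force along the push peaked at about 6 N. I then lowered the hook until the gate sprang shut behind the bar, let the bar take the weight, opened the jaws and backed away.

**Last checks:**
- **Basket:** The hook is on the bar with the gate shut, and the basket hangs over the pan looking upright by eye. It shifted less than 0.05 px between pictures 1 s apart.
- **Robot:** The gripper is well clear of the basket, and the wrist force is about zero.
- **Loose things:** The wax block and slip box match the first picture. The timer patch differed only because a shadow had moved off it.

**What disagreed or went wrong:**
- **Elbow limits:** My first approach ran into the limits of joints 5 and 6, so I turned the gripper half round and came in again.
- **Basket rim:** While I was carrying the basket, its rim in the top view sat about 5 mm from where my model put it. The hook and the scene view matched, so I did not pursue it.

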